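# Seal the coin boxes and hang them up

### The arm

A 6-joint arm with a two-finger parallel gripper is mounted at the origin on the work surface. World frame = base frame: x ahead of the robot, y to its left, z up, the work surface at z = 0. Lengths are in mm, angles in rad, forces in N, time in s.
With the tool pointing down it reaches from about 300 to 775 mm from the base axis. Payload 14.6 kg.
Tool frame: the origin (TCP) lies midway between the tips of the shut fingers; the grasp point (between the pads) lies 19 mm behind it (manip.grasp_offset is the distance from the TCP to the grasp point, in mm); z points along the fingers, y is the line along which they close (so a half turn about z gives the same grasp; the last joint's range is limited). The gripper opens to 94 mm and grips with 3 to 60 N. Pads are 16 mm wide; open, the fingers measure 119 mm over their backs; the gripper's body (75 mm by 177 mm) begins 78 mm behind the grasp point.
Start: joints at [-1.276, 0.3, 1.521, -0, 1.321, -0.067], TCP at [194.67, -514.386, 205.446] pointing down, gripper open.
Joint ranges: [-3.03, 3.03], [-0.79, 2.21], [0.23, 2.52], [-1.04, 4.18], [0, 3.07], [-2.55, 2.55]. Speed limits (rad/s): [2.22, 2.22, 2.57, 3.14, 3.14, 3.14].

### API

Orientations are given as [roll, pitch, yaw] about the fixed x, y, z axes, in that order (R = Rz(yaw) Ry(pitch) Rx(roll)).
In Python, from cell import manip, viewer gives the robot as it stands. The module is installed in compiled form; this text tells all that it offers.
- The arm moves only by the tool move_arm, never from a script. Its argument "moves" is a list of rows, each a list of 4 numbers: the shift along the tool's x, y, z in m, then the turn about the tool's z in rad. A call has 1 to 12 rows; each row is the pose to reach, as a shift and turn from the pose commanded when the call began, along the tool's axes at that moment; what a row does not reach only later rows make up. A row lasts 1/10 s, in which the tool goes at most 50 mm and 8.59 degrees, less where a joint would pass 70% of its speed; a pose out of reach is approached as far as the arm can. A call with a gripper value outside its range is refused whole. "jaw" is the finger opening in m, from 0 to 0.094, set as the call begins (left out, the last holds). The fingers move at their own pace and stop on an object; "squeeze" is the grip in N (left out, the last holds). Time passes only in rows, so rows that repeat a pose let the fingers close. It gives the time, the measured TCP pose, the force, the opening and the grip force at its end, in the units of the state.
- manip.read_state(): the state, without advancing time (a new reading comes with each control period).
- viewer.camera(name): name is "side" or "top" or "wrist"; returns a dict with "frame" (384x512x3 uint8, blue, green, red), "z_map" (384x512 float32, mm along the optical axis (not along the pixel's ray), 0 where there is no reading), "fx", "fy", "cx", "cy" (pixels), "origin" and "orientation" of the camera in the world. Camera axes: x right, y down, z forward; pixel columns grow to the right and rows downward; lengths in mm; the calibration is good to about 2 mm. A picture is of the moment at which its call begins.
- manip.sign_off(): hands the job in; it is judged then, once.
The state is a dict: "clock": time; "joints": joint angles; "qd": joint speeds; "effort": joint torques, N m; "eef_pos": TCP position; "eef_rot": TCP orientation; "wrist_force": force on the tool from outside, world axes, zero at the start; "moment": the same for the moment, N m; "finger_gap": finger opening in mm; "finger_force": force on a finger pad.
Only numpy, scipy, OpenCV 4.12 (cv2) and the standard library are available. Lean on these libraries where they do the work, as an engineer would, in place of code of your own. Each camera call takes 0.05 s, during which the arm holds its last target. There are 200 camera calls.

### The job

Seal the coin boxes emptied from the washers, in the order red, yellow, blue (one may be missing): stand each on the press's yellow outline with its brass seal under the foot, swing the red lever down to its stop and let it spring back up. Then hang every box by its handle on the rack, one to a double hook, hanging freely, and leave the lever up. Leave the other things on the counter alone.

Things in the scene. Friction and masses are not known exactly. Their poses are not given: they have to be found in the camera images.
- red_box: red steel coin box (may be absent), about 0.4 kg: 76 mm along its x, 124 mm along y, 62 mm high with its lid; origin at the centre of its underside, z up. An arch handle stands on the lid along y. A steel tab (5 mm thick, 30 mm wide, underside 36 mm above the origin) sticks out of the +x face to x = 107 mm and carries the brass seal.
- red_box_seal (a point): top centre of the brass seal (24 mm across) on the tab of the red box: 88 mm along the box's +x from its origin and 44 mm above it
- red_box_bar (a point): middle of the underside of the red box's handle bar, 125 mm above the box's origin. The bar is straight, along the box's y, 120 mm long, 14 mm wide (x), 12 mm high (top at 137 mm); its uprights (10 mm thick) stand at y = +-55 mm, so 100 mm of bar is free, with 63 mm of air under it.
- yellow_box: yellow steel coin box (may be absent), about 0.4 kg: 76 mm along its x, 124 mm along y, 62 mm high with its lid; origin at the centre of its underside, z up. An arch handle stands on the lid along y. A steel tab (5 mm thick, 30 mm wide, underside 36 mm above the origin) sticks out of the +x face to x = 107 mm and carries the brass seal.
- yellow_box_seal (a point): top centre of the brass seal (24 mm across) on the tab of the yellow box: 88 mm along the box's +x from its origin and 44 mm above it
- yellow_box_bar (a point): middle of the underside of the yellow box's handle bar, 125 mm above the box's origin. The bar is straight, along the box's y, 120 mm long, 14 mm wide (x), 12 mm high (top at 137 mm); its uprights (10 mm thick) stand at y = +-55 mm, so 100 mm of bar is free, with 63 mm of air under it.
- blue_box: blue steel coin box (may be absent), about 0.4 kg: 76 mm along its x, 124 mm along y, 62 mm high with its lid; origin at the centre of its underside, z up. An arch handle stands on the lid along y. A steel tab (5 mm thick, 30 mm wide, underside 36 mm above the origin) sticks out of the +x face to x = 107 mm and carries the brass seal.
- blue_box_seal (a point): top centre of the brass seal (24 mm across) on the tab of the blue box: 88 mm along the box's +x from its origin and 44 mm above it
- blue_box_bar (a point): middle of the underside of the blue box's handle bar, 125 mm above the box's origin. The bar is straight, along the box's y, 120 mm long, 14 mm wide (x), 12 mm high (top at 137 mm); its uprights (10 mm thick) stand at y = +-55 mm, so 100 mm of bar is free, with 63 mm of air under it.
- press: green lever press, fixed; x from its open front to its column (from x = 120 mm). Bed top 12 mm above the table, x = -140 to 170 mm, 190 mm wide, with a yellow outline. Origin at table height under the middle of the outline: a loaded box's origin goes right above it, box x along press x. The head, 60 mm wide and 129 to 191 mm high, overhangs to x = 67 mm, so slide the box in along +x.
- press_foot (a point): centre of the underside of the press's round steel foot (22 mm across), 88 mm along the press's x from its origin. With the lever up it is 92 mm above the table; it goes straight down 35 mm with the lever, to end 1 mm above the seal of a loaded box. The anvil below it is 34 mm high, 14 mm under the tab of a loaded box.
- lever (a joint): angle of the press's sprung lever (rad): 0 up at rest, 0.85 at its lower stop. It springs back by itself when let go; pushing down on the grip takes about 3 N at first and 9 N at the stop.
- lever_grip (a point): centre of the red grip bar (112 mm long, 22 mm thick, along the press's x) at the end of the lever. The hinge runs along the press's x through y = 0, z = 160 mm; the grip is 180 mm from it, on the press's -y side, at x = 100 mm, 0.5 rad above level at rest and 0.35 rad below level at the stop.
- rack: dark steel rack, fixed; its hooks point to its -x (towards the robot). Its rail runs along its y, 506 mm long, x = 52 to 68 mm, top 264 mm above the table; end posts 16 mm thick at y = +-245 mm. Origin at table height under the middle hook's seat.
- hook1 (a point): seat of hook 1 of 3 (y = -160 mm in the rack), 250 mm above the table, midway between two 8 mm thick aluminium prongs at y = +-32 mm that carry one handle bar together. They are level from the rail (52 mm behind) to 20 mm in front of this point, then rise to tips 38 mm in front (top 274 mm above the table). Fingers fit between the prongs.
- hook2 (a point): seat of hook 2 of 3 (y = 0 mm in the rack), 250 mm above the table, midway between two 8 mm thick aluminium prongs at y = +-32 mm that carry one handle bar together. They are level from the rail (52 mm behind) to 20 mm in front of this point, then rise to tips 38 mm in front (top 274 mm above the table). Fingers fit between the prongs.
- hook3 (a point): seat of hook 3 of 3 (y = 160 mm in the rack), 250 mm above the table, midway between two 8 mm thick aluminium prongs at y = +-32 mm that carry one handle bar together. They are level from the rail (52 mm behind) to 20 mm in front of this point, then rise to tips 38 mm in front (top 274 mm above the table). Fingers fit between the prongs.
- softener: blue bottle, 200 mm high, a bystander to leave alone; origin at the centre of its underside
- token_jar: clear jar with a red lid, 90 mm high, a bystander to leave alone; origin at the centre of its underside
- mug: white mug, 90 mm high, a bystander to leave alone; origin at the centre of its underside
- dryer_sheets: cardboard box, 100 x 160 x 70 mm, a bystander to leave alone; origin at the centre of its underside
- receipt_book: green book, 120 x 190 x 20 mm, a bystander to leave alone; origin at the centre of its underside
- wrench: wrench, 170 mm long, a bystander to leave alone; origin at the centre of its underside (wrench lying)
- spot_spray: white bottle with orange cap, 170 mm high, a bystander to leave alone; origin at the centre of its underside
There are look-alikes about, which are no part of the job. Of the things that look like the blue_box, the larger one is meant. Of the things shaped like the red_box, the red one is meant.

How it is judged:
By the outcome, as a careful person would: the job done as asked, in the order asked, and still so for the second after the job is handed in, with the robot touching nothing.
Of red_box, yellow_box, blue_box only 2 to 3 are there at a start; the rules pass over those that are not, and their reading is None.
At some moment in a run one of red_box, yellow_box, blue_box may be knocked a few centimetres aside while the robot is not near it.
Once in a run the grip may slacken for a moment while it holds something.
It also fails if it takes over 210 s, if anything falls off the work surface, if the arm or the gripper's body presses on something with over 40 N, if the wrist force passes 120 N, or if a joint passes its speed limit or range.

## Working session

There is one attempt and no reset: what is moved stays moved. The work goes in short steps, Python scripts to look and compute and a tool call to move; the robot and the scene stay as the last step left them, time stands still between calls to the robot, and variables do not carry over. Pictures are saved under pics/ and viewed, at most 14 in all, crops included, and the job is handed in when it is done.

Besides the shell and the picture viewer there is one more tool, called after ">>>" in YAML: its name, and indented under it one key for each argument. move_arm: Moves the arm, as the interface text tells. Its arguments: {"type":"object","properties":{"moves":{"type":"array"},"jaw":{"type":"number"},"squeeze":{"type":"number"}},"required":["moves"]}

```bash
mkdir -p pics; cat > h.py <<'E'
import numpy as np, cv2
from scipy.spatial.transform import Rotation as R
from cell import manip, viewer
def rot(o):
    o=np.array(o,float)
    return o if o.shape==(3,3) else (R.from_quat(o).as_matrix() if o.size==4 else R.from_euler('xyz',o).as_matrix())
def cloud(c):
    z=c['z_map'].astype(float); v,u=np.mgrid[:z.shape[0],:z.shape[1]]
    p=np.stack([(u-c['cx'])/c['fx']*z,(v-c['cy'])/c['fy']*z,z],-1)
    w=p@rot(c['orientation']).T+np.array(c['origin']); w[z<=0]=np.nan
    return w
def ray(c,u,v,h):
    d=rot(c['orientation'])@np.array([(u-c['cx'])/c['fx'],(v-c['cy'])/c['fy'],1]); o=np.array(c['origin'])
    return o+d*(h-o[2])/d[2]
E
python3 - <<'E'
from h import *
s=manip.read_state(); print(s)
for n in('top','side'):
    c=viewer.camera(n); print(n,{k:c[k] for k in c if k not in('frame','z_map')}, (c['z_map']>0).mean())
    cv2.imwrite(f'pics/{n}0.png',cv2.resize(c['frame'],(800,600),interpolation=cv2.INTER_CUBIC))
    np.savez(f'{n}0.npz',**c)
E
```

```text
{'clock': 0.0, 'joints': array([-1.27561231e+00,  3.00489890e-01,  1.52159031e+00, -3.63898807e-05,
        1.32071774e+00, -6.65864332e-02]), 'qd': array([ 8.89696967e-04,  1.30690191e-05,  3.16663968e-04,  1.81825993e-04,
       -3.10269427e-04,  2.38400042e-04]), 'effort': array([-2.76929022e-03, -5.31802976e+01, -3.52739382e+01,  7.07623176e-02,
        2.43918254e-02, -8.99471388e-05]), 'eef_pos': array([ 194.57760612, -514.13963464,  204.87212704]), 'eef_rot': array([-3.14038769e+00, -4.50278008e-05,  3.61779446e-01]), 'wrist_force': array([ 1.01026256,  0.63145204, -0.44160224]), 'moment': array([-0.02075559, -0.01232987,  0.08766167]), 'finger_force': 0.0, 'finger_gap': 93.73221978970518}
top {'fx': 434.8449542502432, 'fy': 434.8449542502432, 'cx': 261.662724957995, 'cy': 192.01319937478252, 'origin': array([ 316.4919329 ,   62.78819711, 1527.75378416]), 'orientation': array([-3.01166861, -0.00798638, -1.56621508])} 0.9959462483723959
side {'fx': 475.4151727808832, 'fy': 475.4151727808832, 'cx': 251.83861968637572, 'cy': 199.62632788140021, 'origin': array([-388.05927998, 1017.65341764,  888.41360814]), 'orientation': array([-2.07923999, -0.0181404 , -2.39056657])} 0.9959055582682291
```

View pics/top0.png

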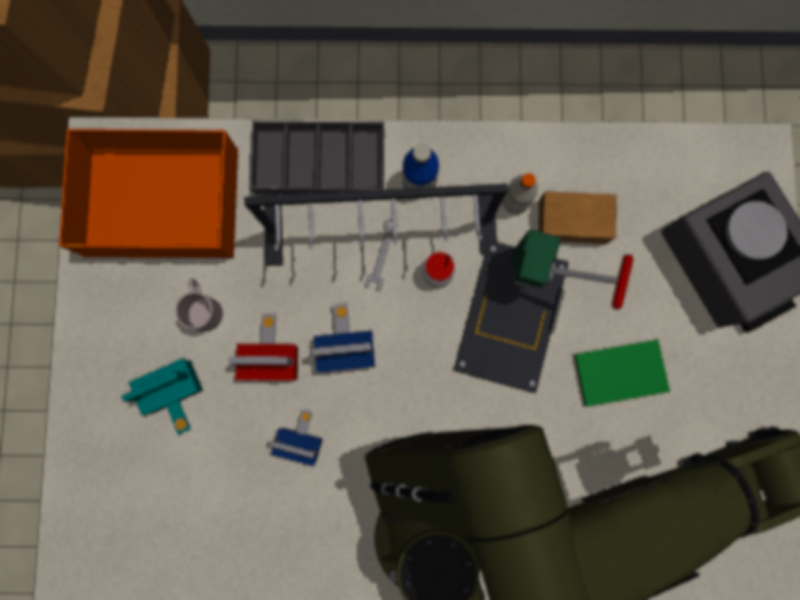

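View pics/side0.png

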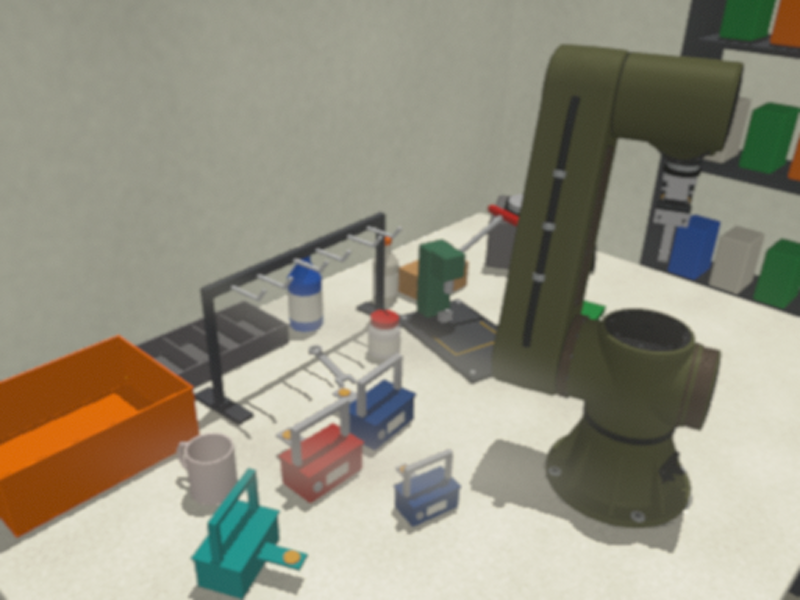

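The top view (800×600) shows the red box at (266,362), the large blue box at (343,350), the small blue look-alike at (297,446) and the teal look-alike at (165,387). The press outline is at (512,322) and the grip at (623,282). The rack rail runs from (250,200) to (505,190). I see no yellow box.

```bash
cat >> h.py <<'E'
def mask(c,lo,hi):
    return cv2.inRange(cv2.cvtColor(c['frame'],cv2.COLOR_BGR2HSV),np.array(lo),np.array(hi))>0
COL={'red':[((0,120,60),(6,255,255)),((174,120,60),(180,255,255))],'yellow':[((22,120,80),(35,255,255))],'blue':[((105,120,40),(125,255,255))]}
def boxes(c,col,w=None):
    """lid blobs of a colour seen in the top view: fit lid rectangle at z=62, seal, bar"""
    w=cloud(c) if w is None else w
    m=np.any([mask(c,*r) for r in COL[col]],0)&(w[...,2]>45)&(w[...,2]<80)
    m=cv2.morphologyEx(m.astype(np.uint8),cv2.MORPH_CLOSE,np.ones((9,9)))
    n,l,st,ce=cv2.connectedComponentsWithStats(m); out=[]
    for i in range(1,n):
        if st[i,4]<80: continue
        ct=max(cv2.findContours((l==i).astype(np.uint8),cv2.RETR_EXTERNAL,cv2.CHAIN_APPROX_NONE)[0],key=len)[:,0]
        P=np.array([ray(c,u,v,62)[:2] for u,v in ct],np.float32)
        out.append((col,ce[i],st[i,4],cv2.minAreaRect(P)))
    return out
def barfit(w,near,zlo=129,zhi=146,rad=90):
    s=w[(w[...,2]>zlo)&(w[...,2]<zhi)&(np.hypot(w[...,0]-near[0],w[...,1]-near[1])<rad)]
    if len(s)<8: return None
    (cx,cy),(a,b),an=cv2.minAreaRect(s[:,:2].astype(np.float32)); 
    v=cv2.fitLine(s[:,:2].astype(np.float32),cv2.DIST_HUBER,0,.01,.01)[:2,0]
    return len(s),(cx,cy),s[:,:2].mean(0),(a,b),np.degrees(np.arctan2(v[1],v[0])),np.median(s[:,2])
def seals(c,w):
    m=(mask(c,(12,120,100),(24,255,255))&(w[...,2]>20)&(w[...,2]<65)).astype(np.uint8)
    n,l,st,ce=cv2.connectedComponentsWithStats(m)
    return [(ce[i],st[i,4],np.median(w[l==i],0),ray(c,*ce[i],44)) for i in range(1,n) if 8<st[i,4]<200]
E
python3 - <<'E'
from h import *
np.set_printoptions(precision=1,suppress=True)
c=dict(np.load('top0.npz')); w=cloud(c)
for k in COL:
    for b in boxes(c,k,w): print(b, 'bar',barfit(w,b[3][0]))
print('seals');[print(x) for x in seals(c,w)]
# press outline
m=(mask(c,(18,90,60),(35,255,255))&(w[...,2]<30)).astype(np.uint8); m[:,:280]=0;m[300:]=0
m[:180]=0
ct=np.argwhere(m)[:,::-1]; P=np.array([ray(c,u,v,12)[:2] for u,v in ct],np.float32); print('outline',len(P),ct.min(0),ct.max(0),cv2.minAreaRect(P))
# bed
# grip
m=np.any([mask(c,*r) for r in COL['red']],0)&(w[...,2]>150); s=w[m]; print('grip',len(s),s.mean(0),cv2.minAreaRect(s[:,:2].astype(np.float32)))
# head
m=mask(c,(60,60,20),(85,255,255))&(w[...,2]>180)&(w[...,2]<200); s=w[m]; print('head',len(s),cv2.minAreaRect(s[:,:2].astype(np.float32)),np.median(s[:,2]))
# rail
m=(w[...,2]>258)&(w[...,2]<275)&(w[...,0]>500); n,l,st,ce=cv2.connectedComponentsWithStats(m.astype(np.uint8))
for i in range(1,n):
    if st[i,4]>30: s=w[l==i]; print('rail',st[i],cv2.minAreaRect(s[:,:2].astype(np.float32)),np.median(s[:,2]))
m=(w[...,2]>235)&(w[...,2]<285)&(w[...,0]>450)&(w[...,0]<800); n,l,st,ce=cv2.connectedComponentsWithStats(m.astype(np.uint8),connectivity=8)
for i in range(1,n):
    if st[i,4]>6: s=w[l==i]; print('prong/rail',st[i],s.min(0),s.max(0),s.mean(0))
for nm,(u,v) in dict(softener=(421,165),jar=(440,268),mug=(198,312),tray=(320,150)).items():
    print(nm,w[int(v*.64),int(u*.64)])
f=c['frame'];cv2.imwrite('pics/crop1.png',cv2.resize(f[180:310,60:260],(800,520),interpolation=cv2.INTER_CUBIC))
E
```

```text
('red', array([169.4, 231.5]), np.int32(912), ((372.9070129394531, 360.5009460449219), (76.9103775024414, 129.47933959960938), 0.26853665709495544)) bar (167, (371.58197021484375, 361.6772155761719), array([372.2, 358.2]), (13.036420822143555, 118.48673248291016), np.float32(89.92798), np.float64(137.14589687819694))
('blue', array([219.8, 224.7]), np.int32(792), ((396.58697509765625, 192.77145385742188), (75.25677490234375, 122.14247131347656), 6.046572685241699)) bar (172, (396.0746154785156, 192.96145629882812), array([396. , 192.1]), (14.30449104309082, 119.36711120605469), np.float32(-84.276726), np.float64(136.25218376194073))
('blue', array([189.5, 285.5]), np.int32(445), ((195.37184143066406, 289.46234130859375), (90.58539581298828, 54.89860153198242), 74.67155456542969)) bar None
seals
(array([218.1, 199.1]), np.int32(35), array([485.3, 201.3,  43. ]), array([485. , 201.1,  44. ]))
(array([171.2, 205.6]), np.int32(33), array([460.7, 361.9,  43.8]), array([461.9, 361. ,  44. ]))
(array([195.2, 266.2]), np.int32(17), array([257.8, 276.4,  32.2]), array([257.5, 274. ,  44. ]))

[... 246 characters left out ...]
-351.7  255.4] ((522.4232177734375, -353.0352783203125), (19.802175521850586, 108.2537612915039), 74.61201477050781)
head 644 ((581.0514526367188, -204.68685913085938), (68.04678344726562, 103.89081573486328), 74.19892883300781) 190.17374436290277
rail [156 118 169  14 927] ((686.4247436523438, 118.69500732421875), (18.93826675415039, 505.1179504394531), 3.4398322105407715) 263.91562534284617
prong/rail [ 156  118  169   43 1642] [ 573.5 -133.6  235.4] [708.6 370.4 279. ] [669.9 119.1 258.5]
prong/rail [387 163  19  36 301] [ 467.3 -376.   235.2] [ 573.8 -323.2  263.3] [ 520.6 -348.9  252.9]
softener [776.7  30.4 173.4]
jar [577.  -12.7  83.8]
mug [488.1 528.6   4.4]
tray [857.9 259.6  27.8]
```

View pics/crop1.png

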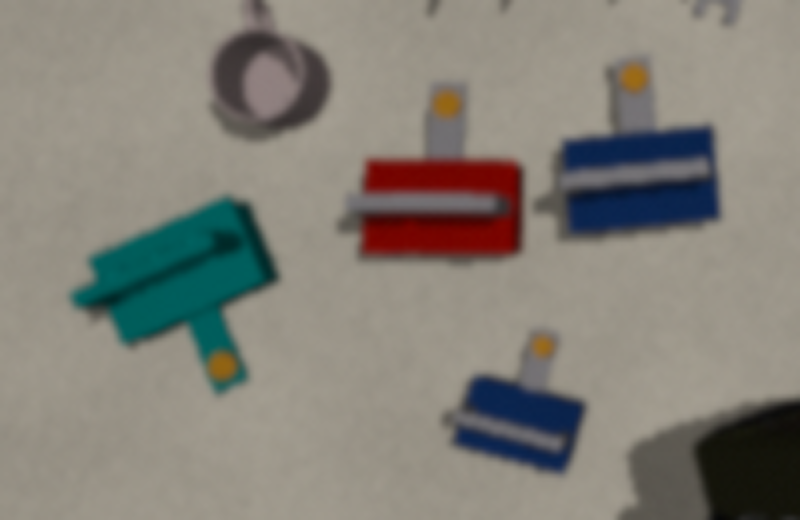

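The red-shaped candidates are red (266,362) and teal (165,387), so I take the red one. The blue candidates are (343,350), with a 122×75 mm lid, and (297,446), with a 90×55 mm lid, so I take the larger one at (343,350). The crop confirms this: large red at (445,205), large blue at (640,180), small blue at (515,425), teal at (185,270). Next I plan the transit.

```bash
cat >> h.py <<'E'
PRESS=(465.3,-174.3); PY=-14.7
def off(o,yaw,x,y,z): 
    a=np.radians(yaw); return [o[0]+x*np.cos(a)-y*np.sin(a),o[1]+x*np.sin(a)+y*np.cos(a),z]
RACK=(626.5,115.1); RY=3.44
def plan(wps,start=None,step=40):
    """wps: (x,y,z,boxyaw deg); prints rows (m, rad) per waypoint, split in calls of 12, in the tool frame at each call's start"""
    s=manip.read_state(); 
    p=np.array(s['eef_pos']); psi=R.from_euler('xyz',s['eef_rot']).as_matrix()[:2,0]; psi=np.arctan2(psi[1],psi[0])
    if start is not None: p=np.array(start[:3],float); psi=np.pi/2+np.radians(start[3])
    rows=[]
    for q in wps:
        P=np.array(q[:3]); Y=np.pi/2+np.radians(q[3]); n=int(max(1,np.ceil(np.linalg.norm(P-p)/step),np.ceil(abs(Y-psi)/.14)))
        rows+= [(p+(P-p)*k/n, psi+(Y-psi)*k/n) for k in range(1,n+1)]
        if not getattr(plan,'first',None): plan.first=(p,psi)
        p,psi=P,Y
    p0,y0=plan.first; plan.first=None
    for i in range(0,len(rows),12):
        M=R.from_euler('xyz',[np.pi,0,y0]).as_matrix()
        print('CALL',[[*(float(v) for v in np.round(M.T@(a-p0)/1000,4)),round(float(-(b-y0)),3)] for a,b in rows[i:i+12]])
        p0,y0=rows[min(i+11,len(rows)-1)]
E
python3 - <<'E'
from h import *
plan([(300,-350,290,-60),(380,-80,300,-30),(385,150,290,0),(372,361,200,0)],step=48)
E
```

```text
CALL [[0.0313, -0.0232, -0.017, -0.032], [0.0627, -0.0465, -0.034, -0.065], [0.094, -0.0697, -0.051, -0.097], [0.1254, -0.093, -0.068, -0.129], [0.1567, -0.1162, -0.085, -0.162], [0.1851, -0.1536, -0.0867, -0.249], [0.2135, -0.191, -0.0884, -0.336], [0.2419, -0.2283, -0.09, -0.424], [0.2703, -0.2657, -0.0917, -0.511], [0.2987, -0.3031, -0.0934, -0.598], [0.3271, -0.3405, -0.095, -0.685], [0.3443, -0.3831, -0.093, -0.79]]
CALL [[0.0424, -0.0178, 0.002, -0.105], [0.0849, -0.0356, 0.004, -0.209], [0.1273, -0.0534, 0.006, -0.314], [0.1697, -0.0712, 0.008, -0.419], [0.2072, -0.0907, 0.026, -0.419], [0.2447, -0.1103, 0.044, -0.419], [0.2822, -0.1298, 0.062, -0.419], [0.3197, -0.1493, 0.08, -0.419], [0.3572, -0.1689, 0.098, -0.419]]
```

>>> move_arm:
  moves:
    - [0.031,-0.023,-0.017,-0.03]
    - [0.063,-0.046,-0.034,-0.065]
    - [0.094,-0.07,-0.051,-0.1]
    - [0.125,-0.093,-0.068,-0.13]
    - [0.157,-0.116,-0.085,-0.16]
    - [0.185,-0.154,-0.087,-0.25]
    - [0.2135,-0.191,-0.088,-0.336]
    - [0.242,-0.228,-0.09,-0.424]
    - [0.27,-0.266,-0.092,-0.511]
    - [0.299,-0.303,-0.093,-0.598]
    - [0.327,-0.34,-0.095,-0.685]
    - [0.344,-0.383,-0.093,-0.79]
  jaw: 0.094

```text
clock: 1.3
eef_pos: [381.3, -32.6, 298.5]
eef_rot: [3.141, -0.0, 1.156]
wrist_force: [0.9, 0.6, -0.3]
finger_gap: 94.1
finger_force: 0.0
```

>>> move_arm:
  moves:
    - [0.042,-0.018,0.002,-0.105]
    - [0.085,-0.036,0.004,-0.209]
    - [0.127,-0.053,0.006,-0.314]
    - [0.17,-0.071,0.008,-0.419]
    - [0.207,-0.091,0.026,-0.419]
    - [0.245,-0.11,0.044,-0.419]
    - [0.282,-0.13,0.062,-0.419]
    - [0.32,-0.149,0.08,-0.419]
    - [0.357,-0.169,0.098,-0.419]
    - [0.357,-0.169,0.098,-0.419]
    - [0.357,-0.169,0.098,-0.419]

```text
clock: 2.4
eef_pos: [371.3, 360.6, 199.8]
eef_rot: [-3.14, 0.001, 1.572]
wrist_force: [0.3, -0.5, -0.1]
finger_gap: 94.1
finger_force: 0.0
```

```bash
python3 - <<'E'
from h import *
np.set_printoptions(precision=1,suppress=True)
s=manip.read_state(); print(s['clock'],s['eef_pos'],s['eef_rot'],s['joints'])
c=viewer.camera('wrist'); w=cloud(c); np.savez('w1.npz',**c)
cv2.imwrite('pics/w1.png',c['frame'])
print(barfit(w,s['eef_pos'][:2])); [print(x) for x in seals(c,w)]
c=viewer.camera('top'); cv2.imwrite('pics/top1.png',cv2.resize(c['frame'],(800,600)));w=cloud(c)
for k in COL: print(boxes(c,k,w))
E
```

```text
2.4 [371.3 360.6 199.8] [-3.1  0.   1.6] [ 0.7  0.2  1.6 -0.   1.3  0.7]
(2492, (374.54510498046875, 359.5876159667969), array([374.4, 363.2]), (119.1962661743164, 13.750465393066406), np.float32(-89.84156), np.float64(135.90613536547778))
(array([120. ,   3.1]), np.int32(146), array([241.7, 532.2,  42.9]), array([241.9, 531.7,  44. ]))
(array([501.1,  94.7]), np.int32(36), array([618.9, 450. ,  33.7]), array([617.8, 449.8,  44. ]))
[('red', array([179. , 229.4]), np.int32(409), ((372.98504638671875, 340.5452880859375), (76.90967559814453, 85.5898666381836), 0.292571485042572))]
[]
[('blue', array([219.8, 224.7]), np.int32(792), ((396.4251403808594, 192.63247680664062), (75.40386199951172, 122.14737701416016), 5.681886672973633))]
```

View pics/w1.png

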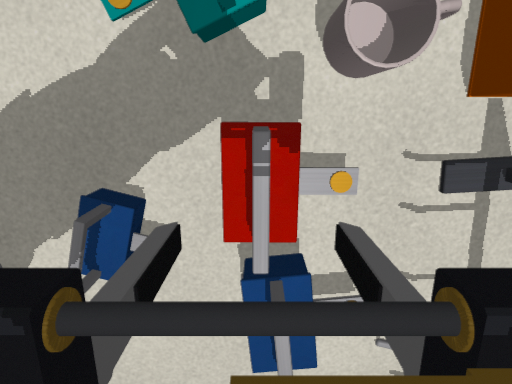

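View pics/top1.png

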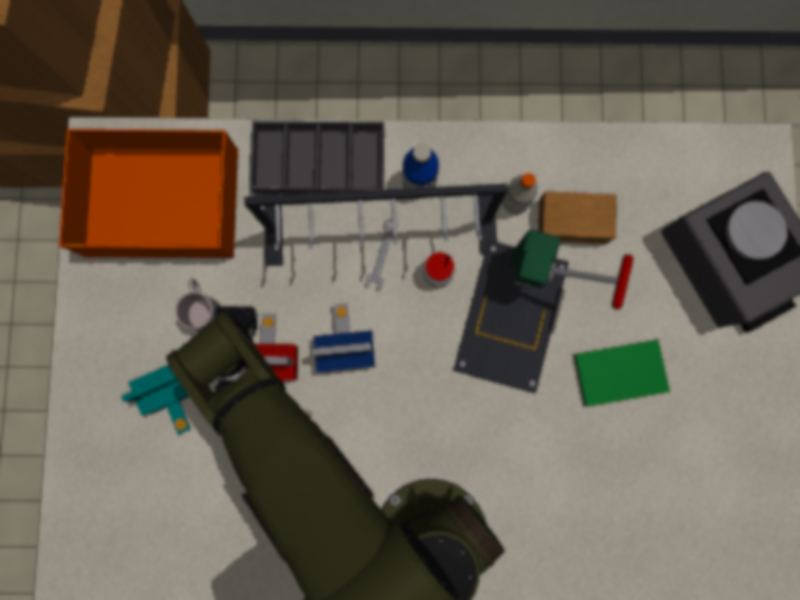

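The top view shows no yellow box anywhere; what the arm covered in one view is open in the other. The wrist view shows the red bar along (261,200) with the seal at (341,181), and the box is unmoved. I descend and grip.

>>> move_arm:
  moves:
    - [0,0.002,0.03,0]
    - [0,0.002,0.06,0]
    - [0,0.002,0.08,0]
    - [0,0.002,0.088,0]
    - [0,0.002,0.088,0]
  jaw: 0.094

```text
clock: 3.0
eef_pos: [374.0, 359.7, 112.6]
eef_rot: [-3.141, 0.0, 1.57]
wrist_force: [0.8, -0.5, 0.6]
finger_gap: 94.0
finger_force: 0.0
```

>>> move_arm:
  moves:
    - [0,0,0,0]
    - [0,0,0,0]
    - [0,0,0,0]
    - [0,0,0,0]
    - [0,0,0,0]
    - [0,0,0,0]
    - [0,0,0,0]
    - [0,0,0,0]
  jaw: 0
  squeeze: 50

```text
clock: 3.8
eef_pos: [373.7, 360.5, 112.4]
eef_rot: [-3.142, 0.0, 1.571]
wrist_force: [-0.6, 0.8, 0.3]
finger_gap: 33.2
finger_force: 0.0
```

```bash
python3 - <<'E'
from h import *
np.set_printoptions(precision=2,suppress=True)
s=manip.read_state(); print(s['clock'],s['eef_pos'],s['eef_rot'],s['finger_gap'],s['finger_force'])
# box held: TCP 112 above box underside -> travel with underside at 80 clear of blue box handle (137)? go round low-x side
q=s['eef_pos']
pre=off(PRESS,PY,-150,0,160)
plan([(q[0],q[1],160,0),(330,200,285,0),(350,-50,285,PY),tuple(pre[:2])+(200,PY),tuple(pre[:2])+(137,PY)],step=30)
print(pre)
E
```

```text
3.8 [373.69 360.46 112.43] [-3.14  0.    1.57] 33.17398089755103 0.0
CALL [[-0.0, 0.0, -0.0238, 0.0], [-0.0, 0.0, -0.0476, 0.0], [-0.0229, -0.0062, -0.0654, 0.0], [-0.0458, -0.0125, -0.0833, 0.0], [-0.0688, -0.0187, -0.1011, 0.0], [-0.0917, -0.025, -0.119, 0.0], [-0.1146, -0.0312, -0.1369, 0.0], [-0.1375, -0.0375, -0.1547, 0.0], [-0.1605, -0.0437, -0.1726, 0.0], [-0.1882, -0.0415, -0.1726, 0.029], [-0.216, -0.0393, -0.1726, 0.057], [-0.2438, -0.037, -0.1726, 0.086]]
CALL [[-0.0275, 0.0046, 0.0, 0.029], [-0.055, 0.0092, 0.0, 0.057], [-0.0825, 0.0138, 0.0, 0.086], [-0.1099, 0.0183, 0.0, 0.114], [-0.1374, 0.0229, 0.0, 0.143], [-0.1649, 0.0275, 0.0, 0.171], [-0.1826, 0.0231, 0.017, 0.171], [-0.2003, 0.0186, 0.034, 0.171], [-0.218, 0.0141, 0.051, 0.171], [-0.2357, 0.0097, 0.068, 0.171], [-0.2534, 0.0052, 0.085, 0.171], [-0.2534, 0.0052, 0.106, 0.171]]
CALL [[0.0, -0.0, 0.021, -0.0], [0.0, -0.0, 0.042, -0.0]]
[np.float64(320.2098370836185), np.float64(-136.23630831227916), 160]
```

The fingers are still closing, so I wait. I'll then lift straight up to clear the neighbouring blue box.

>>> move_arm:
  moves:
    - [0,0,0,0]
    - [0,0,0,0]
    - [0,0,0,0]
    - [0,0,0,0]
    - [0,0,0,0]

```text
clock: 4.3
eef_pos: [373.6, 360.4, 112.4]
eef_rot: [-3.141, 0.0, 1.571]
wrist_force: [-0.8, 0.1, 0.3]
finger_gap: 13.4
finger_force: 50.0
```

>>> move_arm:
  moves:
    - [0,0,-0.003,0]
    - [0,0,-0.008,0]
    - [0,0,-0.015,0]
    - [0,0,-0.015,0]
    - [0,0,-0.015,0]

```text
clock: 4.8
eef_pos: [373.7, 360.5, 127.6]
eef_rot: [3.141, -0.0, 1.571]
wrist_force: [0.2, -0.0, -4.8]
finger_gap: 13.6
finger_force: 50.0
```

```bash
python3 - <<'E'
from h import *
pre=off(PRESS,PY,-150,0,160)
plan([(373.7,360.5,285,0),(340,200,290,0),(350,-50,285,PY),tuple(pre[:2])+(200,PY),tuple(pre[:2])+(137,PY)],step=32)
E
```

```text
CALL [[0.0, -0.0, -0.0315, -0.0], [0.0, -0.0, -0.063, -0.0], [0.0, -0.0, -0.0944, -0.0], [0.0, -0.0, -0.1259, -0.0], [0.0, -0.0, -0.1574, -0.0], [-0.0267, -0.0056, -0.1582, -0.0], [-0.0535, -0.0113, -0.159, -0.0], [-0.0802, -0.0169, -0.1599, -0.0], [-0.107, -0.0225, -0.1607, -0.0], [-0.1337, -0.0281, -0.1615, -0.0], [-0.1605, -0.0337, -0.1624, -0.0], [-0.1917, -0.0325, -0.1618, 0.032]]
CALL [[-0.0312, 0.0023, 0.0006, 0.032], [-0.0624, 0.0045, 0.0013, 0.064], [-0.0936, 0.0068, 0.0019, 0.096], [-0.1248, 0.009, 0.0025, 0.128], [-0.156, 0.0113, 0.0031, 0.16], [-0.1872, 0.0135, 0.0038, 0.192], [-0.2184, 0.0158, 0.0044, 0.224], [-0.2401, 0.009, 0.0256, 0.224], [-0.2619, 0.0023, 0.0469, 0.224], [-0.2837, -0.0045, 0.0681, 0.224], [-0.3055, -0.0112, 0.0894, 0.224], [-0.3055, -0.0112, 0.1209, 0.224]]
CALL [[0.0, -0.0, 0.0315, -0.0]]
```

>>> move_arm:
  moves:
    - [0,0,-0.02,0]
    - [0,0,-0.05,0]
    - [0,0,-0.082,0]
    - [0,0,-0.115,0]
    - [0,0,-0.145,0]
    - [-0.01,-0.002,-0.158,0]
    - [-0.035,-0.008,-0.159,0]
    - [-0.065,-0.014,-0.16,0]
    - [-0.095,-0.02,-0.16,0]
    - [-0.128,-0.027,-0.161,0]
    - [-0.16,-0.034,-0.162,0]
    - [-0.192,-0.032,-0.162,0.032]

```text
clock: 6.0
eef_pos: [340.4, 166.8, 288.6]
eef_rot: [-3.141, 0.0, 1.539]
wrist_force: [1.0, -0.6, -4.9]
finger_gap: 13.6
finger_force: 50.0
```

>>> move_arm:
  moves:
    - [-0.031,0.002,0,0.032]
    - [-0.062,0.0045,0.001,0.064]
    - [-0.094,0.007,0.002,0.096]
    - [-0.125,0.009,0.0025,0.128]
    - [-0.156,0.011,0.003,0.16]
    - [-0.187,0.0135,0.004,0.192]
    - [-0.218,0.016,0.0045,0.224]
    - [-0.24,0.009,0.0256,0.224]
    - [-0.262,0.002,0.047,0.224]
    - [-0.284,-0.0045,0.068,0.224]
    - [-0.3055,-0.011,0.089,0.224]
    - [-0.3055,-0.011,0.089,0.224]

```text
clock: 7.2
eef_pos: [318.4, -137.4, 197.3]
eef_rot: [-3.137, -0.001, 1.312]
wrist_force: [0.4, 2.7, -5.1]
finger_gap: 13.2
finger_force: 50.0
```

```bash
python3 - <<'E'
from h import *
np.set_printoptions(precision=2,suppress=True)
s=manip.read_state(); print(s['clock'],s['eef_pos'],s['eef_rot'],s['finger_gap'],s['finger_force'],s['wrist_force'])
c=viewer.camera('wrist'); cv2.imwrite('pics/w2.png',c['frame']); w=cloud(c)
print(barfit(w,s['eef_pos'][:2],s['eef_pos'][2]+17,s['eef_pos'][2]+33))
c=viewer.camera('top');w=cloud(c)
print(boxes(c,'blue',w))
E
```

```text
7.2 [ 318.44 -137.44  197.32] [-3.14 -0.    1.31] 13.197675280686049 49.99722182750702 [ 0.38  2.74 -5.12]
(5105, (321.1434326171875, -138.3720703125), array([ 323.09, -124.44]), (120.07085418701172, 37.16353225708008), np.float32(75.01735), np.float64(221.09709990718838))
[('blue', array([219.78, 224.69]), np.int32(792), ((396.58697509765625, 192.77145385742188), (75.25677490234375, 122.14247131347656), 6.046572685241699)), ('blue', array([189.5 , 285.48]), np.int32(440), ((195.31558227539062, 289.3917541503906), (90.6350326538086, 54.57651138305664), 75.0232162475586))]
```

View pics/w2.png

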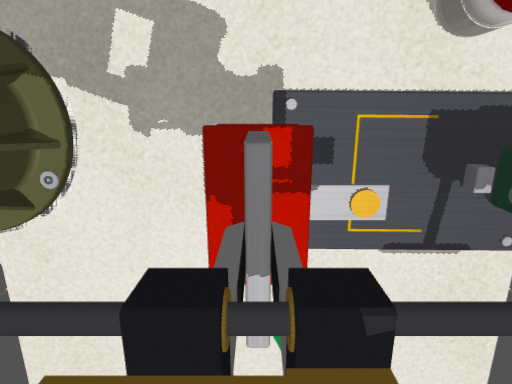

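The wrist view shows the red box hanging squarely, seal at (365,203), with the press outline ahead at x 350–440. I lower it to 10 mm above the bed, slide in and set it down.

```bash
python3 - <<'E'
from h import *
a=lambda x,z:tuple(off(PRESS,PY,x,0,z))+(PY,)
plan([a(-150,160),a(-150,134),a(0,134),a(0,134)],step=20)
E
```

```text
CALL [[0.0002, 0.0, 0.0199, -0.0], [0.0003, 0.0, 0.0397, -0.001], [0.0003, 0.0, 0.0527, -0.001], [0.0003, 0.0, 0.0657, -0.001], [0.0004, 0.0188, 0.0657, -0.001], [0.0004, 0.0375, 0.0657, -0.001], [0.0004, 0.0563, 0.0657, -0.001], [0.0004, 0.075, 0.0657, -0.001], [0.0004, 0.0938, 0.0657, -0.001], [0.0004, 0.1125, 0.0657, -0.001], [0.0005, 0.1313, 0.0657, -0.001], [0.0005, 0.15, 0.0657, -0.001]]
CALL [[0.0, 0.0, 0.0, -0.0]]
```

>>> move_arm:
  moves:
    - [0,0,0.02,0]
    - [0,0,0.04,0]
    - [0,0,0.055,0]
    - [0,0,0.066,0]
    - [0,0.02,0.066,0]
    - [0,0.04,0.066,0]
    - [0,0.06,0.066,0]
    - [0,0.08,0.066,0]
    - [0,0.1,0.066,0]
    - [0,0.12,0.066,0]
    - [0,0.14,0.066,0]
    - [0,0.15,0.066,0]

```text
clock: 8.5
eef_pos: [467.3, -174.1, 134.7]
eef_rot: [3.141, 0.0, 1.316]
wrist_force: [-0.6, -0.1, -4.2]
finger_gap: 13.6
finger_force: 50.0
```

>>> move_arm:
  moves:
    - [0,0,0,0]
    - [0,0,0,0]
    - [0,0,0,0]

```text
clock: 8.8
eef_pos: [465.4, -174.2, 134.5]
eef_rot: [-3.141, -0.0, 1.315]
wrist_force: [-1.1, 0.4, -4.8]
finger_gap: 13.7
finger_force: 50.0
```

```bash
python3 - <<'E'
from h import *
np.set_printoptions(precision=2,suppress=True)
s=manip.read_state(); print(s['clock'],s['eef_pos'],s['eef_rot'],s['finger_gap'],s['finger_force'],s['wrist_force'])
plan([(*PRESS,126,PY),(*PRESS,124,PY)])
c=viewer.camera('side'); w=cloud(c); np.savez('s3.npz',**c)
v=cv2.resize(c['frame'][100:300,180:400],(792,720),interpolation=cv2.INTER_CUBIC); cv2.imwrite('pics/s3.png',v[:600])
E
```

```text
8.8 [ 465.42 -174.2   134.55] [-3.14 -0.    1.31] 13.71219880097707 49.99757409095764 [-1.07  0.43 -4.77]
CALL [[-0.0001, -0.0001, 0.0085, 0.001], [-0.0001, -0.0001, 0.0105, 0.001]]
```

View pics/s3.png

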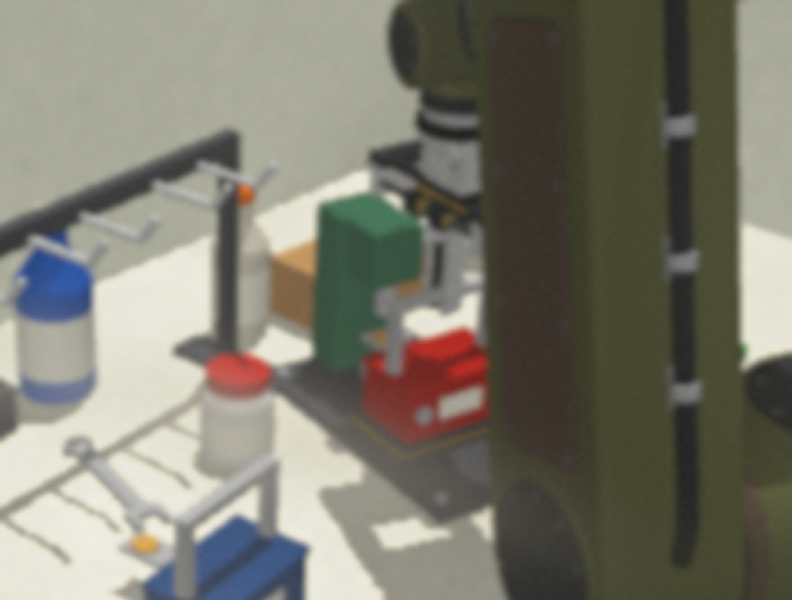

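The red box is upright over the outline, with its seal near (375,340) under the foot beside the green head. I lower it, release, back off upward and check.

>>> move_arm:
  moves:
    - [0,0,0.004,0]
    - [0,0,0.007,0]
    - [0,0,0.009,0]
    - [0,0,0.0105,0]
    - [0,0,0.0105,0]

```text
clock: 9.35
eef_pos: [466.1, -174.6, 124.2]
eef_rot: [3.141, 0.0, 1.315]
wrist_force: [-1.3, -0.3, 0.8]
finger_gap: 13.2
finger_force: 50.0
```

>>> move_arm:
  moves:
    - [0,0,0,0]
    - [0,0,0,0]
    - [0,0,0,0]
    - [0,0,0,0]
    - [0,0,0,0]
    - [0,0,0,0]
  jaw: 0.04

```text
clock: 9.95
eef_pos: [466.1, -174.5, 124.0]
eef_rot: [3.142, -0.0, 1.315]
wrist_force: [1.2, 0.0, 0.0]
finger_gap: 40.1
finger_force: 0.0
```

```bash
python3 - <<'E'
from h import *
np.set_printoptions(precision=2,suppress=True)
s=manip.read_state(); print(s['clock'],s['eef_pos'],s['finger_gap'],s['finger_force'],s['wrist_force'])
a=lambda x,y,z:tuple(off(PRESS,PY,x,y,z))+(PY,)
# lever: back out along -x a bit? go straight up, then over the head to above grip
plan([(*PRESS,180,PY),(*PRESS,300,PY),a(50,-158,300),a(100,-158,275)],step=40)
for t in np.linspace(0,.85,7):
    g=.5-t; print(np.round(off(PRESS,PY,100,-180*np.cos(g),160+180*np.sin(g)),1), round(180*np.cos(g),1))
E
```

```text
9.95 [ 466.08 -174.53  123.97] 40.09617024890016 0.0 [1.2  0.02 0.03]
CALL [[0.0, -0.0004, -0.028, 0.0], [0.0, -0.0008, -0.056, 0.001], [0.0, -0.0008, -0.096, 0.001], [0.0, -0.0008, -0.136, 0.001], [0.0, -0.0008, -0.176, 0.001], [-0.0316, 0.0092, -0.176, 0.001], [-0.0632, 0.0192, -0.176, 0.001], [-0.0948, 0.0291, -0.176, 0.001], [-0.1264, 0.0391, -0.176, 0.001], [-0.158, 0.0491, -0.176, 0.001], [-0.158, 0.0741, -0.1635, 0.001], [-0.158, 0.0991, -0.151, 0.001]]
[ 521.9 -352.5  246.3] 158.0
[ 519.3 -362.7  223.1] 168.6
[ 517.4 -369.7  198.7] 175.8
[ 516.5 -373.3  173.5] 179.5
[ 516.5 -373.4  148. ] 179.6
[ 517.3 -370.   122.8] 176.1
[ 519.1 -363.2   98.3] 169.1
```

>>> move_arm:
  moves:
    - [0,0,-0.028,0]
    - [0,0,-0.056,0]
    - [0,0,-0.096,0]
    - [0,0,-0.136,0]
    - [0,0,-0.176,0]
    - [-0.032,0.009,-0.176,0]
    - [-0.063,0.019,-0.176,0]
    - [-0.095,0.029,-0.176,0]
    - [-0.126,0.039,-0.176,0]
    - [-0.158,0.049,-0.176,0]
    - [-0.158,0.074,-0.164,0]
    - [-0.158,0.099,-0.151,0]

```text
clock: 11.15
eef_pos: [522.1, -353.7, 274.8]
eef_rot: [3.141, 0.0, 1.313]
wrist_force: [-0.2, -0.0, -0.6]
finger_gap: 40.0
finger_force: 0.0
```

>>> move_arm:
  moves:
    - [0,0,0,0]
    - [0,0,0,0]
    - [0,0,0,0]
    - [0,0,0,0]
    - [0,0,0,0]
  jaw: 0
  squeeze: 20

```text
clock: 11.65
eef_pos: [521.5, -352.4, 275.8]
eef_rot: [3.14, 0.0, 1.315]
wrist_force: [-0.1, -0.2, -0.1]
finger_gap: 3.5
finger_force: 0.0
```

```bash
cat >> h.py <<'E'
def arc(over=0.0):
    a=lambda t:tuple(off(PRESS,PY,100,-180*np.cos(.5-t),160+180*np.sin(.5-t)+11))+(PY,)
    plan([a(t) for t in np.linspace(0,.85,9)],step=60)
E
python3 - <<'E'
from h import *
np.set_printoptions(precision=2,suppress=True)
s=manip.read_state(); print(s['clock'],s['eef_pos'],s['finger_gap'],s['finger_force'],s['wrist_force'])
c=viewer.camera('top');w=cloud(c)
print(boxes(c,'red',w),barfit(w,PRESS,140,160)); print(boxes(c,'blue',w)); [print(x) for x in seals(c,w)]
arc()
cv2.imwrite('pics/t4.png',cv2.resize(c['frame'][140:260,270:430],(800,600),interpolation=cv2.INTER_CUBIC))
E
```

```text
11.65 [ 521.52 -352.42  275.82] 3.5361141633778734 0.0 [-0.09 -0.2  -0.08]
[('red', array([327.93, 205.  ]), np.int32(876), ((464.98040771484375, -173.82557678222656), (127.58423614501953, 81.3454360961914), 75.52357482910156))] (199, (501.5838623046875, -183.0997314453125), array([ 473.01, -174.44]), (119.88225555419922, 93.12542724609375), np.float32(75.13812), np.float64(148.49517425080194))
[('blue', array([219.8, 224.7]), np.int32(791), ((396.4986267089844, 192.77496337890625), (75.33078002929688, 121.99807739257812), 5.864020347595215)), ('blue', array([189.26, 285.48]), np.int32(431), ((195.41281127929688, 288.6675109863281), (90.15384674072266, 54.00797653198242), 76.5256576538086))]
(array([ 49.5, 155.5]), np.int32(12), array([633.75, 786.74,  46.79]), array([633.9 , 787.71,  44.  ]))
(array([218.09, 199.21]), np.int32(34), array([485.02, 201.56,  43.95]), array([484.69, 201.22,  44.  ]))
(array([195.19, 266.12]), np.int32(16), array([257.82, 276.12,  32.81]), array([257.86, 274.18,  44.  ]))
(array([115.11, 271.11]), np.int32(35), array([240.54, 542.4 ,  43.04]), array([240.22, 541.91,  44.  ]))
CALL [[0.0, 0.0004, 0.0184, 0.0], [-0.0082, 0.0004, 0.0356, 0.0], [-0.0146, 0.0004, 0.0536, 0.0], [-0.0191, 0.0004, 0.0722, 0.0], [-0.0215, 0.0004, 0.0912, 0.0], [-0.0219, 0.0004, 0.1103, 0.0], [-0.0203, 0.0004, 0.1293, 0.0], [-0.0167, 0.0004, 0.1481, 0.0], [-0.0111, 0.0004, 0.1664, 0.0]]
```

View pics/t4.png

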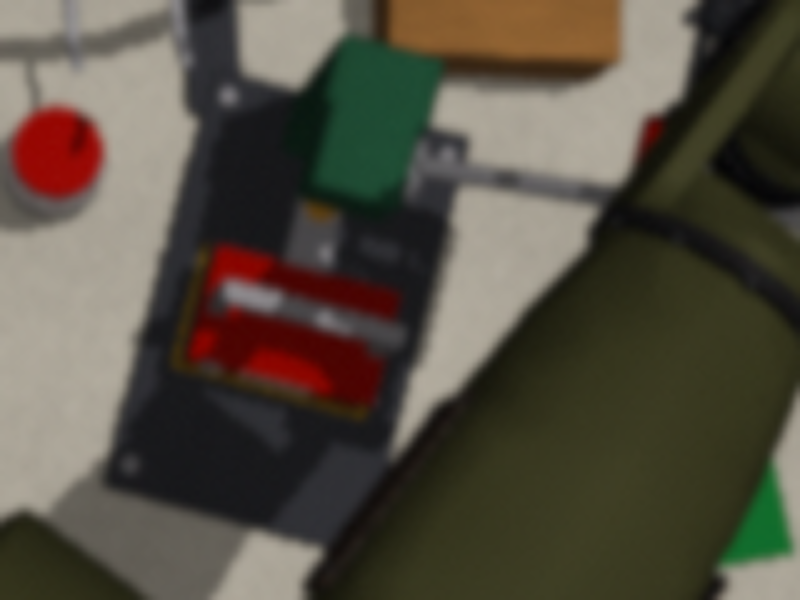

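The top view shows the red box inside the outline (left edge at 185, front edge at 400), with its tab under the green head. Now I press the lever along its arc.

>>> move_arm:
  moves:
    - [0,0,0.018,0]
    - [-0.008,0,0.036,0]
    - [-0.015,0,0.054,0]
    - [-0.019,0,0.072,0]
    - [-0.0215,0,0.091,0]
    - [-0.022,0,0.11,0]
    - [-0.02,0,0.129,0]
    - [-0.017,0,0.148,0]
    - [-0.011,0,0.164,0]
    - [-0.011,0,0.166,0]
    - [-0.011,0,0.168,0]
    - [-0.011,0,0.168,0]

```text
clock: 12.9
eef_pos: [519.3, -363.6, 109.0]
eef_rot: [3.14, 0.001, 1.315]
wrist_force: [-4.5, 0.9, 11.3]
finger_gap: 0.2
finger_force: 6.2
```

```bash
python3 - <<'E'
from h import *
np.set_printoptions(precision=2,suppress=True)
s=manip.read_state(); print(s['clock'],s['eef_pos'],s['finger_gap'],s['finger_force'],s['wrist_force'])
c=viewer.camera('side');w=cloud(c)
m=np.any([mask(c,*r) for r in COL['red']],0)&(w[...,1]<-310)&(w[...,2]>60); print(m.sum(),np.median(w[m],0) if m.sum() else 0)
c=viewer.camera('top');w=cloud(c); 
d=w[...,:2]-np.array(PRESS); a=np.radians(PY); x=d@[np.cos(a),np.sin(a)]; y=d@[-np.sin(a),np.cos(a)]
b=(w[...,2]>140)&(w[...,2]<156)&(abs(x)<40)&(abs(y)<75); print('bar x,y in press',b.sum(),np.median(x[b]),(y[b].min()+y[b].max())/2, np.polyfit(y[b],x[b],1))
E
```

```text
12.9 [ 519.26 -363.59  108.98] 0.23319471408377593 6.157857788459751 [-4.49  0.87 11.3 ]
0 0
bar x,y in press 174 -2.291293530849944 1.189171048267248 [ 0.01 -2.32]
```

>>> move_arm:
  moves:
    - [0,0,0.002,0]
    - [0,0,0.003,0]
    - [0,0,0.003,0]
    - [0,0,0.003,0]

```text
clock: 13.4
eef_pos: [519.5, -363.5, 107.8]
eef_rot: [3.139, 0.001, 1.315]
wrist_force: [-9.1, 6.4, 27.1]
finger_gap: 0.6
finger_force: 13.4
```

>>> move_arm:
  moves:
    - [-0.006,0,-0.023,0]
    - [-0.009,0,-0.042,0]
    - [-0.011,0,-0.061,0]
    - [-0.0105,0,-0.08,0]
    - [-0.008,0,-0.099,0]
    - [-0.004,0,-0.117,0]
    - [0.003,0,-0.135,0]
    - [0.011,0,-0.153,0]
    - [0.011,0,-0.175,0]
    - [0.011,0,-0.195,0]
    - [0.011,0,-0.195,0]

```text
clock: 14.5
eef_pos: [522.2, -352.7, 302.1]
eef_rot: [3.137, 0.002, 1.315]
wrist_force: [-0.6, -0.5, 0.2]
finger_gap: 0.6
finger_force: 0.0
```

```bash
python3 - <<'E'
from h import *
np.set_printoptions(precision=2,suppress=True)
s=manip.read_state(); print(s['clock'],s['eef_pos'],s['finger_gap'],s['wrist_force'])
c=viewer.camera('top');w=cloud(c); np.savez('t5.npz',**c)
d=w[...,:2]-np.array(PRESS); a=np.radians(PY); x=d@[np.cos(a),np.sin(a)]; y=d@[-np.sin(a),np.cos(a)]
b=(w[...,2]>140)&(w[...,2]<156)&(abs(x)<40)&(abs(y)<75); print('bar x,y in press',b.sum(),np.median(x[b]),(y[b].min()+y[b].max())/2, np.polyfit(y[b],x[b],1))
m=np.any([mask(c,*r) for r in COL['red']],0)&(x>20)&(x<170)&(y<-120)&(y>-200); print('grip',m.sum(),np.nanmedian(w[m],0))
print(boxes(c,'blue',w))
g=(466.1,-174.5)
plan([(521,-352,300,PY),(*g,300,PY),(*g,180,PY),(*g,124.5,PY)],step=42)
E
```

```text
14.5 [ 522.18 -352.71  302.08] 0.6301204962592416 [-0.56 -0.5   0.23]
bar x,y in press 169 -2.2327673276397144 1.4787137682521134 [ 0.   -2.21]
grip 38 [ 561.29 -359.12  254.31]
[('blue', array([219.82, 224.68]), np.int32(790), ((396.66082763671875, 192.7916259765625), (75.00471496582031, 121.99807739257812), 5.864020347595215)), ('blue', array([189.53, 285.57]), np.int32(436), ((195.36758422851562, 288.8948059082031), (89.7017593383789, 54.21918869018555), 75.0232162475586))]
CALL [[0.0003, -0.001, -0.0001, 0.001], [0.0319, -0.0206, -0.0001, 0.001], [0.0634, -0.0403, -0.0001, 0.001], [0.095, -0.0599, -0.0001, 0.001], [0.1265, -0.0795, -0.0001, 0.001], [0.1581, -0.0991, -0.0001, 0.001], [0.1581, -0.0991, 0.0399, 0.001], [0.1581, -0.0991, 0.0799, 0.001], [0.1581, -0.0991, 0.1199, 0.001], [0.1581, -0.0991, 0.1476, 0.001], [0.1581, -0.0991, 0.1754, 0.001]]
```

The lever is back up. I return to the red box and grip it.

>>> move_arm:
  moves:
    - [0.032,-0.02,0,0]
    - [0.063,-0.04,0,0]
    - [0.095,-0.06,0,0]
    - [0.126,-0.08,0,0]
    - [0.158,-0.099,0,0]
    - [0.158,-0.099,0,0]
    - [0.158,-0.099,0.04,0]
    - [0.158,-0.099,0.08,0]
    - [0.158,-0.099,0.12,0]
    - [0.158,-0.099,0.15,0]
    - [0.158,-0.099,0.175,0]
    - [0.158,-0.099,0.175,0]
  jaw: 0.045

```text
clock: 15.75
eef_pos: [464.1, -174.1, 120.1]
eef_rot: [-3.135, -0.001, 1.314]
wrist_force: [-0.9, 0.1, -0.4]
finger_gap: 45.3
finger_force: 0.0
```

>>> move_arm:
  moves:
    - [0,0,0,0]
    - [0,0,0,0]
    - [0,0,0,0]
    - [0,0,0,0]
    - [0,0,0,0]
    - [0,0,0,0]
    - [0,0,0,0]
  jaw: 0
  squeeze: 50

```text
clock: 16.45
eef_pos: [466.1, -174.6, 124.6]
eef_rot: [3.141, 0.0, 1.315]
wrist_force: [-2.9, 0.7, 6.5]
finger_gap: 13.1
finger_force: 50.0
```

```bash
python3 - <<'E'
from h import *
np.set_printoptions(precision=2,suppress=True)
s=manip.read_state(); print(s['clock'],s['eef_pos'],s['finger_gap'],s['finger_force'],s['wrist_force'])
a=lambda x,z:tuple(off(PRESS,PY,x,0,z))+(PY,)
h=off(RACK,RY,0,160,0); f=off(RACK,RY,-170,160,0); print(h,f)
# out along -x, up, across, in front of hook3 at TCP z 237+40
plan([a(0,130),a(-150,134),a(-150,290),(380,50,300,0),(f[0],f[1],300,RY)],step=34)
plan([(h[0],h[1],283,RY)],start=(f[0],f[1],300,RY),step=25)
# rack re-check in prongs: pixels near z 250
c=dict(np.load('t5.npz')); w=cloud(c); d=w[...,:2]-np.array(RACK); t=np.radians(RY); x=d@[np.cos(t),np.sin(t)]; y=d@[-np.sin(t),np.cos(t)]
b=(x>-25)&(x<25)&(w[...,2]>235)&(w[...,2]<265)&(abs(y)<220); print(np.sort(np.round(y[b])))
r=(x>40)&(x<80)&(w[...,2]>255)&(abs(y)<255); print('rail',np.median(x[r]),y[r].min(),y[r].max())
E
```

```text
16.45 [ 466.15 -174.62  124.6 ] 13.118150788106979 50.00202655792236 [-2.91  0.68  6.49]
[np.float64(616.8994780903007), np.float64(274.8117089604309), 0] [np.float64(447.2057873198429), np.float64(264.6111544313753), 0]
CALL [[0.0001, -0.0009, -0.0054, 0.001], [0.0001, -0.0309, -0.0062, 0.001], [0.0001, -0.0609, -0.007, 0.001], [0.0001, -0.0909, -0.0078, 0.001], [0.0002, -0.1209, -0.0086, 0.001], [0.0002, -0.1509, -0.0094, 0.001], [0.0002, -0.1509, -0.0406, 0.001], [0.0002, -0.1509, -0.0718, 0.001], [0.0002, -0.1509, -0.103, 0.001], [0.0002, -0.1509, -0.1342, 0.001], [0.0002, -0.1509, -0.1654, 0.001], [0.0327, -0.1491, -0.1671, -0.042]]
CALL [[0.0324, 0.0032, -0.0017, -0.043], [0.0649, 0.0063, -0.0033, -0.086], [0.0973, 0.0095, -0.005, -0.128], [0.1298, 0.0126, -0.0067, -0.171], [0.1622, 0.0158, -0.0083, -0.214], [0.1942, 0.0186, -0.0083, -0.222], [0.2262, 0.0215, -0.0083, -0.231], [0.2582, 0.0244, -0.0083, -0.24], [0.2902, 0.0273, -0.0083, -0.248], [0.3222, 0.0301, -0.0083, -0.257], [0.3542, 0.033, -0.0083, -0.265], [0.3862, 0.0359, -0.0083, -0.274]]
CALL [[-0.0, 0.0243, 0.0024, -0
[... 966 characters left out ...]
   31.   31.
   31.   31.   31.   31.   32.   32.   32.   32.   32.   33.   33.   33.
   33.   34.   34.   34.   34.   34.   34.   34.   35.   35.   35.   35.
   36.   36.  124.  124.  125.  125.  125.  125.  125.  125.  125.  125.
  126.  126.  127.  127.  127.  127.  127.  127.  127.  127.  128.  128.
  128.  128.  128.  129.  129.  129.  129.  130.  130.  130.  130.  130.
  130.  130.  131.  131.  131.  131.  131.  189.  189.  190.  190.  190.
  190.  190.  190.  190.  191.  191.  191.  191.  191.  191.  192.  192.
  192.  193.  193.  193.  193.  193.  193.  193.  193.  193.  193.  193.
  194.  194.  196.  196.  196.  196.  196.]
rail 58.81368806045725 -252.616406316129 252.04738295222333
```

The rack pose checks out, with prongs at y = ±32 and ±160±32. I take the red box out and across to the front of hook 3.

>>> move_arm:
  moves:
    - [0,0,-0.004,0]
    - [0,-0.004,-0.008,0]
    - [0,-0.025,-0.009,0]
    - [0,-0.055,-0.009,0]
    - [0,-0.085,-0.009,0]
    - [0,-0.115,-0.009,0]
    - [0,-0.145,-0.009,0]
    - [0,-0.151,-0.03,0]
    - [0,-0.151,-0.06,0]
    - [0,-0.151,-0.095,0]
    - [0,-0.151,-0.13,0]
    - [0,-0.151,-0.165,0]

```text
clock: 17.65
eef_pos: [319.3, -136.0, 290.4]
eef_rot: [3.142, 0.0, 1.315]
wrist_force: [0.8, -0.1, -4.5]
finger_gap: 13.4
finger_force: 50.0
```

>>> move_arm:
  moves:
    - [0.03,0,-0.002,-0.04]
    - [0.065,0.001,-0.003,-0.086]
    - [0.097,0.001,-0.005,-0.128]
    - [0.13,0.002,-0.007,-0.171]
    - [0.162,0.003,-0.008,-0.21]
    - [0.195,0.008,-0.008,-0.222]
    - [0.227,0.013,-0.008,-0.231]
    - [0.26,0.018,-0.008,-0.25]
    - [0.29,0.023,-0.008,-0.27]
    - [0.322,0.028,-0.008,-0.29]
    - [0.354,0.033,-0.008,-0.317]
    - [0.386,0.036,-0.008,-0.317]

```text
clock: 18.85
eef_pos: [452.6, 229.2, 296.7]
eef_rot: [-3.141, 0.0, 1.633]
wrist_force: [-0.3, -0.4, -5.7]
finger_gap: 13.6
finger_force: 50.0
```

```bash
python3 - <<'E'
from h import *
np.set_printoptions(precision=2,suppress=True)
s=manip.read_state(); print(s['clock'],s['eef_pos'],s['eef_rot'],s['finger_gap'],s['finger_force'],s['wrist_force'])
c=viewer.camera('wrist'); w=cloud(c)
print(barfit(w,s['eef_pos'][:2],s['eef_pos'][2]+17,s['eef_pos'][2]+33))
h=off(RACK,RY,0,160,277); f=off(RACK,RY,-150,160,277)
plan([(*f,RY),(*h,RY)],step=25)
E
```

```text
18.85 [452.57 229.17 296.73] [-3.14  0.    1.63] 13.572752452560543 49.9978244304657 [-0.32 -0.38 -5.75]
(5114, (452.0572509765625, 228.919921875), array([452.82, 241.95]), (119.07913208007812, 37.24907684326172), np.float32(-86.37709), np.float64(320.0148920449504))
CALL [[0.0162, 0.008, 0.0096, 0.001], [0.0325, 0.0159, 0.0192, 0.003], [0.0324, 0.0409, 0.0192, 0.003], [0.0323, 0.0659, 0.0192, 0.003], [0.0323, 0.0909, 0.0192, 0.003], [0.0322, 0.1159, 0.0192, 0.003], [0.0321, 0.1409, 0.0192, 0.003], [0.0321, 0.1659, 0.0192, 0.003]]
```

>>> move_arm:
  moves:
    - [0.016,0.008,0.01,0.001]
    - [0.032,0.016,0.019,0.003]
    - [0.032,0.016,0.019,0.003]
    - [0.032,0.041,0.019,0.003]
    - [0.032,0.066,0.019,0.003]
    - [0.032,0.091,0.019,0.003]
    - [0.032,0.116,0.019,0.003]
    - [0.032,0.141,0.019,0.003]
    - [0.032,0.16,0.019,0.003]
    - [0.032,0.166,0.019,0.003]
    - [0.032,0.166,0.019,0.003]
    - [0.032,0.166,0.019,0.003]

```text
clock: 20.1
eef_pos: [615.6, 270.0, 278.2]
eef_rot: [-3.141, 0.0, 1.629]
wrist_force: [-0.2, 0.4, -4.1]
finger_gap: 13.5
finger_force: 50.0
```

```bash
python3 - <<'E'
from h import *
np.set_printoptions(precision=2,suppress=True)
s=manip.read_state(); print(s['clock'],s['eef_pos'],s['eef_rot'],s['finger_gap'],s['finger_force'],s['wrist_force'])
h=off(RACK,RY,0,160,237.5); plan([(*h,RY)],step=8)
c=viewer.camera('side'); cv2.imwrite('pics/s6.png',cv2.resize(c['frame'][80:300,60:320],(780,660),interpolation=cv2.INTER_CUBIC)[:600])
E
```

```text
20.1 [615.55 269.99 278.16] [-3.14  0.    1.63] 13.48305240212094 49.99824106693268 [-0.16  0.44 -4.1 ]
CALL [[0.0008, 0.0003, 0.0068, -0.0], [0.0016, 0.0005, 0.0136, -0.001], [0.0024, 0.0008, 0.0203, -0.001], [0.0032, 0.0011, 0.0271, -0.001], [0.0039, 0.0014, 0.0339, -0.002], [0.0047, 0.0016, 0.0407, -0.002]]
```

View pics/s6.png

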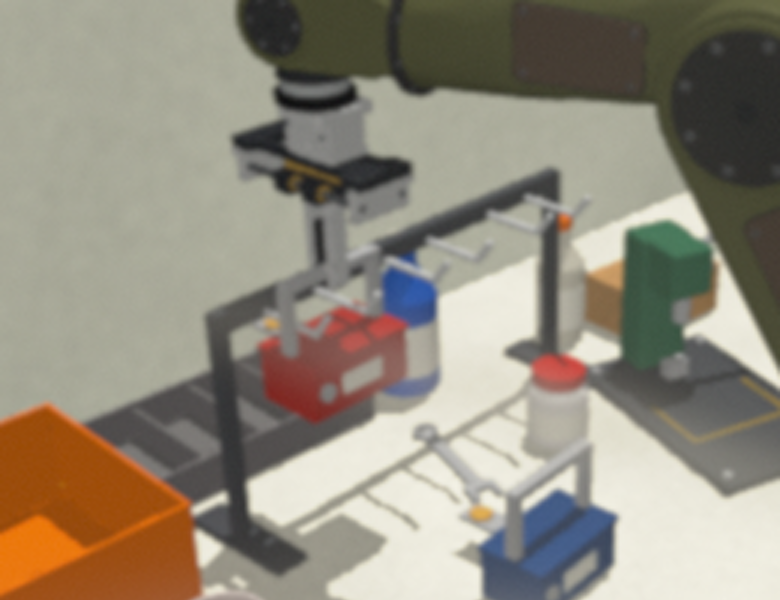

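The red box at (335,365) has its handle over the hook-3 prongs. I lower it onto the seat.

>>> move_arm:
  moves:
    - [0.003,0.001,0.007,0]
    - [0.005,0.0015,0.014,0]
    - [0.005,0.0015,0.021,0]
    - [0.005,0.0015,0.028,0]
    - [0.005,0.0015,0.034,0]
    - [0.005,0.0015,0.038,0]
    - [0.005,0.0015,0.04,0]
    - [0.005,0.0015,0.0405,0]
    - [0.005,0.0015,0.0405,0]
    - [0.005,0.0015,0.0405,0]

```text
clock: 21.15
eef_pos: [617.6, 275.1, 237.7]
eef_rot: [3.141, -0.0, 1.629]
wrist_force: [0.0, 0.8, -3.7]
finger_gap: 13.7
finger_force: 50.0
```

>>> move_arm:
  moves:
    - [0,0,0.001,0]
    - [0,0,0.002,0]
    - [0,0,0.002,0]

```text
clock: 21.45
eef_pos: [617.6, 275.2, 237.4]
eef_rot: [3.139, -0.001, 1.629]
wrist_force: [-4.5, -1.3, 7.8]
finger_gap: 13.2
finger_force: 50.0
```

>>> move_arm:
  moves:
    - [0,0,0.001,0]
    - [0,0,0.0015,0]
    - [0,0,0.0015,0]

```text
clock: 21.75
eef_pos: [617.7, 275.3, 237.3]
eef_rot: [3.138, -0.001, 1.629]
wrist_force: [-8.3, -2.6, 16.0]
finger_gap: 13.5
finger_force: 50.0
```

>>> move_arm:
  moves:
    - [0,0,-0.002,0]
    - [0,0,-0.0025,0]
    - [0,0,-0.0025,0]

```text
clock: 22.05
eef_pos: [617.6, 275.2, 237.4]
eef_rot: [3.14, -0.0, 1.629]
wrist_force: [-2.6, -1.7, 6.4]
finger_gap: 13.5
finger_force: 50.0
```

>>> move_arm:
  moves:
    - [0,0,0,0]
    - [0,0,0,0]
    - [0,0,0,0]
    - [0,0,0,0]
    - [0,0,0,0]
    - [0,0,0,0]
  jaw: 0.04

```text
clock: 22.65
eef_pos: [617.5, 275.2, 236.4]
eef_rot: [3.142, -0.0, 1.629]
wrist_force: [0.5, 0.3, -0.3]
finger_gap: 40.0
finger_force: 0.0
```

>>> move_arm:
  moves:
    - [0,0,-0.01,0]
    - [0,0,-0.025,0]
    - [0,0,-0.045,0]
    - [0,0,-0.075,0]
    - [0,-0.03,-0.08,0]
    - [0,-0.07,-0.08,0]
    - [0,-0.11,-0.08,0]
    - [0,-0.14,-0.08,0]
    - [0,-0.15,-0.08,0]
    - [0,-0.15,-0.08,0]

```text
clock: 23.65
eef_pos: [467.4, 266.7, 317.8]
eef_rot: [3.14, -0.001, 1.629]
wrist_force: [0.6, -0.1, 0.2]
finger_gap: 39.9
finger_force: 0.0
```

```bash
python3 - <<'E'
from h import *
np.set_printoptions(precision=2,suppress=True)
s=manip.read_state(); print(s['clock'],s['eef_pos'],s['eef_rot'],s['finger_gap'],s['wrist_force'])
c=viewer.camera('side'); cv2.imwrite('pics/s7.png',cv2.resize(c['frame'][80:280,60:320],(780,600),interpolation=cv2.INTER_CUBIC))
c=viewer.camera('top'); w=cloud(c)
for b in boxes(c,'blue',w): print(b,barfit(w,b[3][0]))
[print(x) for x in seals(c,w)]
q=(396.5,193); plan([(450,230,300,5.8),(*q,230,5.8),(*q,180,5.8)],step=45)
E
```

```text
23.65 [467.36 266.66 317.85] [ 3.14 -0.    1.63] 39.92611559926579 [ 0.56 -0.1   0.2 ]
('blue', array([226.71, 223.2 ]), np.int32(472), ((398.4535217285156, 176.0739288330078), (73.52594757080078, 88.78289794921875), 4.714178562164307)) (99, (398.5592346191406, 169.19476318359375), array([398.84, 167.02]), (14.06415843963623, 71.06029510498047), np.float32(-85.589355), np.float64(136.96649376440087))
(array([218.09, 199.21]), np.int32(34), array([484.94, 201.24,  43.43]), array([484.69, 201.22,  44.  ]))
(array([115.11, 271.11]), np.int32(35), array([240.38, 542.32,  43.86]), array([240.22, 541.91,  44.  ]))
CALL [[-0.0354, -0.0206, 0.0167, -0.043], [-0.0467, -0.0392, 0.0401, -0.043], [-0.058, -0.0577, 0.0634, -0.043], [-0.0692, -0.0762, 0.0867, -0.043], [-0.0692, -0.0762, 0.1117, -0.043], [-0.0692, -0.0762, 0.1367, -0.043]]
```

View pics/s7.png

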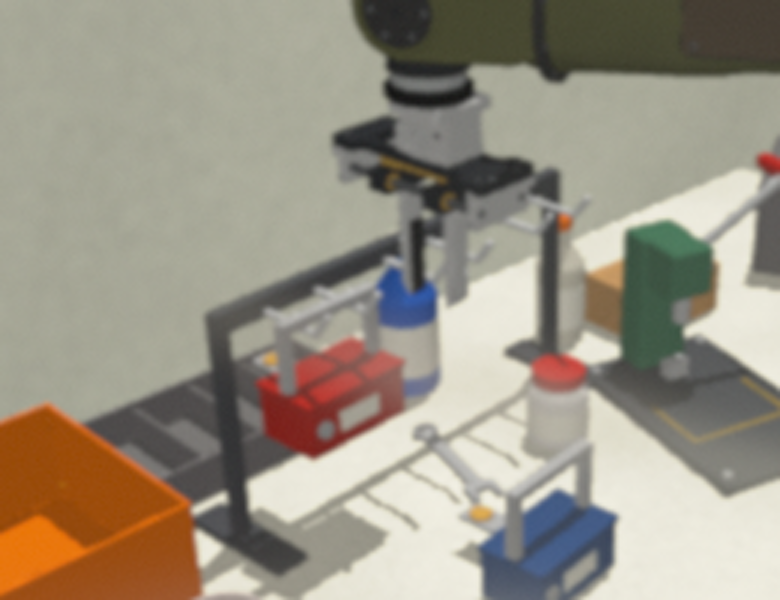

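The red box hangs at (330,400) on hook 3, the lever is up at (770,165), and the blue box at (550,545) is unmoved. Now I fetch the blue box.

>>> move_arm:
  moves:
    - [-0.02,-0.01,0.005,-0.043]
    - [-0.045,-0.035,0.03,-0.043]
    - [-0.058,-0.055,0.06,-0.043]
    - [-0.069,-0.075,0.09,-0.043]
    - [-0.069,-0.075,0.115,-0.043]
    - [-0.069,-0.075,0.137,-0.043]
    - [-0.069,-0.075,0.137,-0.043]
    - [-0.069,-0.075,0.137,-0.043]
  jaw: 0.094

```text
clock: 24.55
eef_pos: [397.7, 193.3, 179.9]
eef_rot: [-3.141, 0.0, 1.671]
wrist_force: [0.5, -0.8, 0.8]
finger_gap: 93.6
finger_force: 0.0
```

```bash
python3 - <<'E'
from h import *
np.set_printoptions(precision=2,suppress=True)
s=manip.read_state(); print(s['clock'],s['eef_pos'],s['eef_rot'],s['finger_gap'],s['wrist_force'])
c=viewer.camera('wrist'); w=cloud(c); b=barfit(w,s['eef_pos'][:2]); print(b); print(seals(c,w))
plan([(397.3,193,112.4,5.7)],step=25)
E
```

```text
24.55 [397.71 193.26 179.89] [-3.14  0.    1.67] 93.63434456166773 [ 0.52 -0.8   0.77]
(2898, (398.3125915527344, 190.98806762695312), array([398.06, 195.04]), (13.984185218811035, 118.76988220214844), np.float32(-84.14375), np.float64(135.94458645584882))
[]
CALL [[-0.0001, -0.0002, 0.0227, 0.0], [-0.0002, -0.0004, 0.0453, 0.001], [-0.0003, -0.0006, 0.068, 0.001]]
```

>>> move_arm:
  moves:
    - [-0.001,0,0.023,0]
    - [-0.001,0,0.045,0]
    - [-0.001,0,0.06,0]
    - [-0.001,0,0.0675,0]
    - [-0.001,0,0.0675,0]
    - [-0.001,0,0.0675,0]

```text
clock: 25.2
eef_pos: [397.6, 192.5, 112.9]
eef_rot: [3.14, -0.0, 1.672]
wrist_force: [0.3, -0.6, 0.5]
finger_gap: 93.9
finger_force: 0.0
```

>>> move_arm:
  moves:
    - [0,0,0,0]
    - [0,0,0,0]
    - [0,0,0,0]
    - [0,0,0,0]
    - [0,0,0,0]
    - [0,0,0,0]
    - [0,0,0,0]
    - [0,0,0,0]
    - [0,0,0,0]
    - [0,0,0,0]
    - [0,0,0,0]
    - [0,0,0,0]
  jaw: 0
  squeeze: 50

```text
clock: 26.4
eef_pos: [397.0, 192.2, 111.9]
eef_rot: [3.142, 0.0, 1.672]
wrist_force: [1.0, 0.0, -0.1]
finger_gap: 13.7
finger_force: 50.0
```

>>> move_arm:
  moves:
    - [0,0,-0.003,0]
    - [0,0,-0.008,0]
    - [0,0,-0.02,0]
    - [0,0,-0.04,0]
    - [0,0,-0.07,0]
    - [0,0,-0.1,0]
    - [0,0,-0.13,0]
    - [0,0,-0.13,0]

```text
clock: 27.2
eef_pos: [398.1, 192.7, 246.2]
eef_rot: [3.135, -0.002, 1.672]
wrist_force: [0.9, 0.7, -4.3]
finger_gap: 13.4
finger_force: 50.0
```

```bash
python3 - <<'E'
from h import *
np.set_printoptions(precision=2,suppress=True)
s=manip.read_state(); print(s['clock'],s['eef_pos'],s['eef_rot'],s['finger_gap'],s['wrist_force'])
a=lambda x,z:tuple(off(PRESS,PY,x,0,z))+(PY,)
plan([(350,20,245,-5),a(-150,220),a(-150,180)],step=32)
plan([a(-150,136),a(2,136)],start=a(-150,180),step=20)
E
```

```text
27.2 [398.09 192.71 246.17] [ 3.13 -0.    1.67] 13.353856519533696 [ 0.88  0.69 -4.25]
CALL [[-0.0278, -0.0109, 0.0002, 0.031], [-0.0557, -0.0218, 0.0004, 0.063], [-0.0835, -0.0326, 0.0006, 0.094], [-0.1113, -0.0435, 0.0008, 0.126], [-0.1391, -0.0544, 0.001, 0.157], [-0.167, -0.0653, 0.0012, 0.188], [-0.1924, -0.0728, 0.0053, 0.217], [-0.2178, -0.0804, 0.0095, 0.245], [-0.2432, -0.088, 0.0137, 0.273], [-0.2686, -0.0955, 0.0178, 0.301], [-0.294, -0.1031, 0.022, 0.329], [-0.3194, -0.1107, 0.0262, 0.358]]
CALL [[0.0, -0.0, 0.02, -0.0], [0.0, -0.0, 0.04, -0.0]]
CALL [[0.0, -0.0, 0.0147, -0.0], [0.0, -0.0, 0.0293, -0.0], [0.0, -0.0, 0.044, -0.0], [0.0, 0.019, 0.044, -0.0], [0.0, 0.038, 0.044, -0.0], [-0.0, 0.057, 0.044, -0.0], [0.0, 0.076, 0.044, -0.0], [0.0, 0.095, 0.044, -0.0], [-0.0, 0.114, 0.044, -0.0], [0.0, 0.133, 0.044, -0.0], [0.0, 0.152, 0.044, -0.0]]
```

>>> move_arm:
  moves:
    - [-0.028,-0.011,0,0.031]
    - [-0.056,-0.022,0,0.063]
    - [-0.083,-0.033,0.001,0.094]
    - [-0.111,-0.0435,0.001,0.126]
    - [-0.139,-0.054,0.001,0.157]
    - [-0.167,-0.065,0.001,0.188]
    - [-0.192,-0.073,0.005,0.217]
    - [-0.218,-0.08,0.0095,0.245]
    - [-0.243,-0.088,0.014,0.273]
    - [-0.269,-0.0955,0.018,0.301]
    - [-0.294,-0.103,0.022,0.329]
    - [-0.319,-0.111,0.026,0.358]

```text
clock: 28.4
eef_pos: [317.9, -137.1, 215.0]
eef_rot: [-3.141, -0.0, 1.313]
wrist_force: [0.8, -0.0, -4.0]
finger_gap: 13.5
finger_force: 50.0
```

>>> move_arm:
  moves:
    - [0,0,0.02,0]
    - [0,0,0.04,0]
    - [0,0,0.04,0]
    - [0,0,0.04,0]

```text
clock: 28.8
eef_pos: [318.5, -136.2, 176.0]
eef_rot: [-3.141, -0.0, 1.314]
wrist_force: [0.2, 0.2, -3.4]
finger_gap: 13.4
finger_force: 50.0
```

```bash
python3 - <<'E'
from h import *
np.set_printoptions(precision=2,suppress=True)
s=manip.read_state(); print(s['clock'],s['eef_pos'],s['eef_rot'],s['finger_gap'],s['wrist_force'])
c=viewer.camera('wrist'); w=cloud(c); z=s['eef_pos'][2]
print(barfit(w,s['eef_pos'][:2],z+17,z+33))
m=mask(c,(12,120,100),(24,255,255))&(abs(w[...,2]-(z-112+44))<12); print('seal',m.sum(),np.median(w[m],0), 'exp',off(s['eef_pos'],np.degrees(s['eef_rot'][2])-90,88,0,z-68))
a=lambda x,z:tuple(off(PRESS,PY,x,0,z))+(PY,)
plan([a(-150,136),a(2,136)],step=20)
E
```

```text
28.8 [ 318.52 -136.16  176.05] [-3.14 -0.    1.31] 13.446436364371028 [ 0.24  0.23 -3.42]
(5111, (317.61151123046875, -136.89901733398438), array([ 322.77, -124.27]), (119.58516693115234, 37.24706268310547), np.float32(75.2178), np.float64(200.10370765486385))
seal 658 [ 404.38 -159.8   107.49] exp [np.float64(403.6375002501794), np.float64(-158.5164262465386), np.float64(108.04712584048133)]
CALL [[0.0001, 0.0004, 0.0135, -0.0], [0.0003, 0.0009, 0.027, -0.0], [0.0004, 0.0013, 0.0405, -0.0], [0.0004, 0.0203, 0.0405, -0.0], [0.0004, 0.0393, 0.0405, -0.0], [0.0004, 0.0583, 0.0405, -0.0], [0.0004, 0.0773, 0.0405, -0.0], [0.0004, 0.0963, 0.0405, -0.0], [0.0004, 0.1153, 0.0405, -0.0], [0.0004, 0.1343, 0.0405, -0.0], [0.0004, 0.1533, 0.0405, -0.0]]
```

The box sits as expected in the grip. I slide it in, set it down and release.

>>> move_arm:
  moves:
    - [0,0,0.015,0]
    - [0,0.001,0.03,0]
    - [0,0.001,0.041,0]
    - [0,0.02,0.041,0]
    - [0,0.04,0.041,0]
    - [0,0.06,0.041,0]
    - [0,0.08,0.041,0]
    - [0,0.1,0.041,0]
    - [0,0.12,0.041,0]
    - [0,0.14,0.041,0]
    - [0,0.15,0.041,0]
    - [0,0.153,0.041,0]

```text
clock: 30.05
eef_pos: [467.3, -175.2, 135.2]
eef_rot: [3.141, 0.0, 1.314]
wrist_force: [-0.2, 0.5, -3.8]
finger_gap: 13.6
finger_force: 50.0
```

>>> move_arm:
  moves:
    - [0,0,0,0]
    - [0,0,0.003,0]
    - [0,0,0.007,0]
    - [0,0,0.01,0]
    - [0,0,0.0115,0]
    - [0,0,0.0115,0]
    - [0,0,0.0115,0]

```text
clock: 30.75
eef_pos: [466.9, -175.2, 123.9]
eef_rot: [3.141, -0.0, 1.314]
wrist_force: [-0.6, 2.6, 4.0]
finger_gap: 13.5
finger_force: 50.0
```

>>> move_arm:
  moves:
    - [0,0,0,0]
    - [0,0,0,0]
    - [0,0,0,0]
    - [0,0,0,0]
    - [0,0,0,0]
    - [0,0,0,0]
  jaw: 0.04

```text
clock: 31.35
eef_pos: [466.7, -175.2, 123.4]
eef_rot: [-3.142, -0.0, 1.314]
wrist_force: [0.4, -0.2, 0.2]
finger_gap: 40.1
finger_force: 0.0
```

>>> move_arm:
  moves:
    - [0,0,-0.028,0]
    - [0,0,-0.056,0]
    - [0,0,-0.096,0]
    - [0,0,-0.136,0]
    - [0,0,-0.176,0]
    - [-0.032,0.009,-0.176,0]
    - [-0.063,0.019,-0.176,0]
    - [-0.095,0.029,-0.176,0]
    - [-0.126,0.039,-0.176,0]
    - [-0.158,0.049,-0.176,0]
    - [-0.158,0.074,-0.164,0]
    - [-0.158,0.098,-0.151,0]

```text
clock: 32.55
eef_pos: [521.6, -354.2, 274.2]
eef_rot: [3.141, 0.0, 1.312]
wrist_force: [0.6, -0.8, -0.7]
finger_gap: 40.0
finger_force: 0.0
```

>>> move_arm:
  moves:
    - [0,0,0,0]
    - [0,0,0,0]
    - [0,0,0,0]
    - [0,0,0,0]
    - [0,0,0,0]
  jaw: 0
  squeeze: 20

```text
clock: 33.05
eef_pos: [521.0, -352.9, 275.3]
eef_rot: [3.14, 0.0, 1.314]
wrist_force: [-0.1, -0.2, -1.3]
finger_gap: 3.4
finger_force: 0.0
```

```bash
cat >> h.py <<'E'
def inpress():
    c=viewer.camera('top');w=cloud(c); d=w[...,:2]-np.array(PRESS); a=np.radians(PY); x=d@[np.cos(a),np.sin(a)]; y=d@[-np.sin(a),np.cos(a)]
    b=(w[...,2]>140)&(w[...,2]<156)&(abs(x)<40)&(abs(y)<75); print('bar x,y in press',b.sum(),np.median(x[b]),(y[b].min()+y[b].max())/2, np.polyfit(y[b],x[b],1))
    for k in ('red','blue'):
        for q in boxes(c,k,w): print(q)
E
python3 - <<'E'
from h import *
np.set_printoptions(precision=2,suppress=True)
s=manip.read_state(); print(s['clock'],s['eef_pos'],s['eef_rot'],s['finger_gap'],s['wrist_force'])
inpress(); arc()
E
```

```text
33.05 [ 521.01 -352.91  275.31] [3.14 0.   1.31] 3.3807038155631894 [-0.12 -0.23 -1.3 ]
bar x,y in press 172 -24.62700944865 11.90008134100746 [  0.   -24.37]
('blue', array([323.22, 210.24]), np.int32(854), ((446.4106750488281, -157.46109008789062), (127.20594787597656, 80.99314880371094), 74.6917953491211))
('blue', array([189.48, 285.48]), np.int32(440), ((195.38626098632812, 289.4728088378906), (90.57669830322266, 54.05279541015625), 74.61229705810547))
CALL [[0.0006, 0.0007, 0.0179, -0.001], [-0.0076, 0.0008, 0.0351, -0.001], [-0.014, 0.0008, 0.0531, -0.001], [-0.0185, 0.0008, 0.0717, -0.001], [-0.0209, 0.0008, 0.0907, -0.001], [-0.0213, 0.0008, 0.1098, -0.001], [-0.0197, 0.0008, 0.1288, -0.001], [-0.0161, 0.0008, 0.1476, -0.001], [-0.0105, 0.0008, 0.1659, -0.001]]
```

The blue box has been knocked in the press: its bar is now about 21 mm short in x and 11 mm over in y. I re-grip and re-place it before pressing.

```bash
python3 - <<'E'
from h import *
a=lambda x,y,z:tuple(off(PRESS,PY,x,y,z))+(PY,)
plan([a(60,-158,300),a(-21.5,10.6,300),a(-21.5,10.6,180),a(-21.5,10.6,124)],step=48)
E
```

```text
CALL [[0.0006, -0.0393, -0.0248, -0.001], [0.0427, -0.0597, -0.0248, -0.001], [0.0848, -0.0801, -0.0248, -0.001], [0.127, -0.1004, -0.0248, -0.001], [0.1691, -0.1208, -0.0248, -0.001], [0.1691, -0.1208, 0.0152, -0.001], [0.1691, -0.1208, 0.0552, -0.001], [0.1691, -0.1208, 0.0952, -0.001], [0.1691, -0.1208, 0.1232, -0.001], [0.1691, -0.1208, 0.1512, -0.001]]
```

>>> move_arm:
  moves:
    - [0,-0.039,-0.025,0]
    - [0.042,-0.06,-0.025,0]
    - [0.085,-0.08,-0.025,0]
    - [0.127,-0.1,-0.025,0]
    - [0.169,-0.121,-0.025,0]
    - [0.169,-0.121,0,0]
    - [0.169,-0.121,0.03,0]
    - [0.169,-0.121,0.03,0]
    - [0.169,-0.121,0.03,0]
    - [0.169,-0.121,0.03,0]
    - [0.169,-0.121,0.03,0]
    - [0.169,-0.121,0.03,0]
  jaw: 0.07

```text
clock: 34.3
eef_pos: [447.4, -159.0, 245.2]
eef_rot: [3.141, 0.0, 1.314]
wrist_force: [0.2, -0.2, 0.1]
finger_gap: 70.1
finger_force: 0.0
```

```bash
python3 - <<'E'
from h import *
np.set_printoptions(precision=2,suppress=True)
s=manip.read_state(); print(s['clock'],s['eef_pos'],s['eef_rot'],s['finger_gap'])
c=viewer.camera('wrist'); w=cloud(c); print(barfit(w,s['eef_pos'][:2],141,155)); print('expected',off(PRESS,PY,-21.5,10.6,149))
E
```

```text
34.3 [ 447.42 -158.96  245.18] [3.14 0.   1.31] 70.05812690349192
(1967, (447.6114196777344, -159.27639770507812), array([ 448.67, -156.  ]), (119.24858856201172, 13.583561897277832), np.float32(75.390434), np.float64(147.93134729867597))
expected [np.float64(447.1935775279176), np.float64(-158.5911660120024), 149]
```

>>> move_arm:
  moves:
    - [0,0,0.04,0]
    - [0,0,0.08,0]
    - [0,0,0.11,0]
    - [0,0,0.121,0]
    - [0,0,0.121,0]
    - [0,0,0.121,0]

```text
clock: 34.95
eef_pos: [447.9, -159.1, 124.9]
eef_rot: [3.14, 0.0, 1.314]
wrist_force: [-0.6, 0.6, -0.2]
finger_gap: 70.1
finger_force: 0.0
```

>>> move_arm:
  moves:
    - [0,0,0,0]
    - [0,0,0,0]
    - [0,0,0,0]
    - [0,0,0,0]
    - [0,0,0,0]
    - [0,0,0,0]
    - [0,0,0,0]
    - [0,0,0,0]
    - [0,0,0,0]
    - [0,0,0,0]
    - [0,0,0,0]
  jaw: 0
  squeeze: 50

```text
clock: 36.05
eef_pos: [447.2, -158.7, 123.4]
eef_rot: [-3.141, -0.0, 1.314]
wrist_force: [-0.1, -0.3, 0.6]
finger_gap: 13.7
finger_force: 50.0
```

>>> move_arm:
  moves:
    - [0,0,-0.003,0]
    - [0,0,-0.006,0]
    - [0,0,-0.006,0]
    - [-0.004,0.008,-0.006,0]
    - [-0.008,0.016,-0.006,0]
    - [-0.0105,0.022,-0.006,0]
    - [-0.0105,0.022,-0.006,0]
    - [-0.0105,0.022,-0.006,0]

```text
clock: 36.85
eef_pos: [465.7, -174.5, 129.1]
eef_rot: [-3.141, -0.0, 1.314]
wrist_force: [0.7, -0.4, -3.8]
finger_gap: 13.3
finger_force: 50.0
```

>>> move_arm:
  moves:
    - [0,0,0.003,0]
    - [0,0,0.005,0]
    - [0,0,0.006,0]
    - [0,0,0.006,0]

```text
clock: 37.25
eef_pos: [465.8, -174.4, 123.5]
eef_rot: [3.141, 0.0, 1.314]
wrist_force: [0.4, -0.6, -3.6]
finger_gap: 13.4
finger_force: 50.0
```

>>> move_arm:
  moves:
    - [0,0,0.0007,0]
    - [0,0,0.0007,0]

```text
clock: 37.45
eef_pos: [466.0, -174.5, 123.5]
eef_rot: [3.141, 0.0, 1.314]
wrist_force: [-2.9, 1.2, 5.0]
finger_gap: 13.5
finger_force: 50.0
```

>>> move_arm:
  moves:
    - [0,0,0,0]
    - [0,0,0,0]
    - [0,0,0,0]
    - [0,0,0,0]
    - [0,0,0,0]
    - [0,0,0,0]
  jaw: 0.04

```text
clock: 38.05
eef_pos: [465.8, -174.5, 122.7]
eef_rot: [-3.142, -0.0, 1.314]
wrist_force: [-0.5, -0.3, 0.4]
finger_gap: 39.5
finger_force: 0.0
```

>>> move_arm:
  moves:
    - [0,0,-0.028,0]
    - [0,0,-0.056,0]
    - [0,0,-0.096,0]
    - [0,0,-0.136,0]
    - [0,0,-0.176,0]
    - [-0.032,0.009,-0.176,0]
    - [-0.063,0.019,-0.176,0]
    - [-0.095,0.029,-0.176,0]
    - [-0.126,0.039,-0.176,0]
    - [-0.158,0.049,-0.176,0]
    - [-0.158,0.074,-0.164,0]
    - [-0.158,0.099,-0.151,0]

```text
clock: 39.25
eef_pos: [521.7, -353.7, 273.6]
eef_rot: [3.141, 0.0, 1.312]
wrist_force: [-0.3, -0.5, -0.0]
finger_gap: 40.0
finger_force: 0.0
```

>>> move_arm:
  moves:
    - [0,0,0,0]
    - [0,0,0,0]
    - [0,0,0,0]
    - [0,0,0,0]
    - [0,0,0,0]
  jaw: 0
  squeeze: 20

```text
clock: 39.75
eef_pos: [521.1, -352.4, 274.6]
eef_rot: [3.14, 0.0, 1.314]
wrist_force: [-0.7, -0.4, 0.8]
finger_gap: 3.2
finger_force: 0.0
```

```bash
python3 - <<'E'
from h import *
np.set_printoptions(precision=2,suppress=True)
s=manip.read_state(); print(s['clock'],s['eef_pos'],s['eef_rot'],s['finger_gap'],s['wrist_force'])
inpress(); arc()
E
```

```text
39.75 [ 521.13 -352.42  274.64] [3.14 0.   1.31] 3.233792563715571 [-0.68 -0.43  0.76]
bar x,y in press 169 -2.1697148716485466 1.0303374226133393 [ 0.   -2.38]
('blue', array([327.98, 204.68]), np.int32(846), ((465.51446533203125, -173.2604217529297), (127.59121704101562, 79.78863525390625), 75.20970916748047))
('blue', array([189.31, 285.54]), np.int32(432), ((195.5596466064453, 289.32647705078125), (90.6350326538086, 54.07122802734375), 75.0232162475586))
CALL [[0.0002, 0.0008, 0.0171, -0.001], [-0.0081, 0.0008, 0.0344, -0.001], [-0.0145, 0.0008, 0.0524, -0.001], [-0.0189, 0.0008, 0.071, -0.001], [-0.0214, 0.0008, 0.09, -0.001], [-0.0218, 0.0008, 0.1091, -0.001], [-0.0202, 0.0008, 0.1281, -0.001], [-0.0166, 0.0008, 0.1469, -0.001], [-0.011, 0.0008, 0.1652, -0.001]]
```

The blue box is placed just as the red one was. I press the lever to the stop and let it return.

>>> move_arm:
  moves:
    - [0,0,0.017,0]
    - [-0.008,0.001,0.034,0]
    - [-0.0145,0.001,0.052,0]
    - [-0.019,0.001,0.071,0]
    - [-0.0215,0.001,0.09,0]
    - [-0.022,0.001,0.109,0]
    - [-0.02,0.001,0.128,0]
    - [-0.0165,0.001,0.147,0]
    - [-0.011,0.001,0.164,0]
    - [-0.011,0.001,0.168,0]
    - [-0.011,0.001,0.17,0]
    - [-0.011,0.001,0.17,0]

```text
clock: 41.0
eef_pos: [520.1, -364.2, 107.7]
eef_rot: [3.138, 0.002, 1.314]
wrist_force: [-9.2, 4.5, 28.0]
finger_gap: 0.3
finger_force: 13.8
```

>>> move_arm:
  moves:
    - [0,0,0,0]
    - [0,0,0,0]
    - [0,0,0,0]

```text
clock: 41.3
eef_pos: [520.1, -364.2, 107.7]
eef_rot: [3.138, 0.002, 1.314]
wrist_force: [-9.5, 6.0, 27.1]
finger_gap: 0.5
finger_force: 13.7
```

>>> move_arm:
  moves:
    - [-0.006,0,-0.023,0]
    - [-0.009,0,-0.042,0]
    - [-0.011,0,-0.061,0]
    - [-0.0105,0,-0.08,0]
    - [-0.008,0,-0.099,0]
    - [-0.004,0,-0.117,0]
    - [0.003,0,-0.135,0]
    - [0.011,0,-0.153,0]
    - [0.011,0,-0.175,0]
    - [0.011,0,-0.195,0]
    - [0.011,0,-0.195,0]

```text
clock: 42.4
eef_pos: [522.8, -353.0, 301.8]
eef_rot: [3.137, 0.002, 1.314]
wrist_force: [-0.1, 0.5, 0.0]
finger_gap: 0.2
finger_force: 0.0
```

```bash
python3 - <<'E'
from h import *
np.set_printoptions(precision=2,suppress=True)
s=manip.read_state(); print(s['clock'],s['eef_pos'],s['eef_rot'],s['finger_gap'],s['wrist_force'])
inpress(); g=(465.8,-174.5); plan([(*g,300,PY),(*g,180,PY),(*g,123.5,PY)],step=42)
E
```

```text
42.4 [ 522.79 -353.    301.81] [3.14 0.   1.31] 0.2462962974584325 [-0.09  0.52  0.04]
bar x,y in press 173 -2.494279749243171 1.1522727479047816 [ 0.   -2.36]
('blue', array([327.56, 204.65]), np.int32(824), ((465.7607727050781, -174.051513671875), (127.93925476074219, 78.908447265625), 75.20970916748047))
('blue', array([189.59, 285.49]), np.int32(437), ((195.1420135498047, 289.29541015625), (90.7093276977539, 54.21302032470703), 75.60208892822266))
CALL [[0.0316, -0.02, -0.0001, -0.0], [0.0632, -0.0401, -0.0002, -0.0], [0.0948, -0.0601, -0.0002, -0.0], [0.1265, -0.0801, -0.0003, -0.0], [0.1581, -0.1002, -0.0004, -0.0], [0.1581, -0.1002, 0.0396, -0.0], [0.1581, -0.1002, 0.0796, -0.0], [0.1581, -0.1002, 0.1196, -0.0], [0.1581, -0.1002, 0.1479, -0.0], [0.1581, -0.1002, 0.1761, -0.0]]
```

>>> move_arm:
  moves:
    - [0.032,-0.02,0,0]
    - [0.063,-0.04,0,0]
    - [0.095,-0.06,0,0]
    - [0.126,-0.08,0,0]
    - [0.158,-0.1,0,0]
    - [0.158,-0.1,0,0]
    - [0.158,-0.1,0.04,0]
    - [0.158,-0.1,0.08,0]
    - [0.158,-0.1,0.12,0]
    - [0.158,-0.1,0.15,0]
    - [0.158,-0.1,0.176,0]
    - [0.158,-0.1,0.176,0]
  jaw: 0.045

```text
clock: 43.65
eef_pos: [463.8, -174.0, 118.8]
eef_rot: [-3.135, -0.001, 1.313]
wrist_force: [-0.8, 0.5, 1.0]
finger_gap: 44.7
finger_force: 0.0
```

>>> move_arm:
  moves:
    - [0,0,0,0]
    - [0,0,0,0]
    - [0,0,0,0]
    - [0,0,0,0]
    - [0,0,0,0]
    - [0,0,0,0]
    - [0,0,0,0]
  jaw: 0
  squeeze: 50

```text
clock: 44.35
eef_pos: [466.0, -174.6, 123.4]
eef_rot: [3.141, 0.0, 1.314]
wrist_force: [-2.6, -0.1, 5.8]
finger_gap: 13.5
finger_force: 50.0
```

>>> move_arm:
  moves:
    - [0,0,-0.004,0]
    - [0,-0.004,-0.008,0]
    - [0,-0.025,-0.009,0]
    - [0,-0.055,-0.009,0]
    - [0,-0.085,-0.009,0]
    - [0,-0.115,-0.009,0]
    - [0,-0.145,-0.009,0]
    - [0,-0.151,-0.03,0]
    - [0,-0.151,-0.06,0]
    - [0,-0.151,-0.095,0]
    - [0,-0.151,-0.13,0]
    - [0,-0.151,-0.165,0]

```text
clock: 45.55
eef_pos: [319.2, -135.8, 289.3]
eef_rot: [3.141, 0.0, 1.314]
wrist_force: [1.5, -0.2, -4.1]
finger_gap: 13.8
finger_force: 50.0
```

```bash
python3 - <<'E'
from h import *
np.set_printoptions(precision=2,suppress=True)
s=manip.read_state(); print(s['clock'],s['eef_pos'],s['eef_rot'],s['finger_gap'],s['finger_force'],s['wrist_force'])
f=off(RACK,RY,-150,0,290)
plan([(*f,RY)],step=30)
E
```

```text
45.55 [ 319.16 -135.77  289.29] [3.14 0.   1.31] 13.80874697079762 49.99891519546509 [ 1.46 -0.24 -4.13]
CALL [[0.0274, 0.0091, -0.0001, -0.032], [0.0548, 0.0182, -0.0001, -0.063], [0.0822, 0.0273, -0.0002, -0.095], [0.1096, 0.0364, -0.0003, -0.127], [0.137, 0.0455, -0.0004, -0.159], [0.1644, 0.0546, -0.0004, -0.19], [0.1918, 0.0637, -0.0005, -0.222], [0.2192, 0.0728, -0.0006, -0.254], [0.2466, 0.0819, -0.0006, -0.285], [0.274, 0.091, -0.0007, -0.317]]
```

>>> move_arm:
  moves:
    - [0.025,0.008,0,-0.03]
    - [0.055,0.018,0,-0.063]
    - [0.082,0.027,0,-0.095]
    - [0.11,0.036,0,-0.127]
    - [0.137,0.0455,0,-0.159]
    - [0.164,0.0545,0,-0.19]
    - [0.192,0.064,0,-0.222]
    - [0.219,0.073,0,-0.254]
    - [0.247,0.082,0,-0.285]
    - [0.274,0.091,0,-0.317]
    - [0.274,0.091,0,-0.317]
    - [0.274,0.091,0,-0.317]

```text
clock: 46.75
eef_pos: [477.1, 105.9, 287.4]
eef_rot: [-3.14, 0.0, 1.631]
wrist_force: [0.0, -0.0, -3.7]
finger_gap: 13.1
finger_force: 50.0
```

```bash
python3 - <<'E'
from h import *
np.set_printoptions(precision=2,suppress=True)
s=manip.read_state(); print(s['clock'],s['eef_pos'],s['eef_rot'],s['finger_gap'],s['finger_force'],s['wrist_force'])
c=viewer.camera('wrist'); w=cloud(c); z=s['eef_pos'][2]
print(barfit(w,s['eef_pos'][:2],z+17,z+33))
plan([(*off(RACK,RY,-150,0,277),RY),(*off(RACK,RY,0,0,277),RY)],step=25)
E
```

```text
46.75 [477.06 105.91 287.39] [-3.14  0.    1.63] 13.127585680478271 49.99857544898987 [ 0.02 -0.01 -3.69]
(5185, (479.65374755859375, 106.33683776855469), array([477.27, 119.4 ]), (37.126800537109375, 119.10295867919922), np.float32(-86.4204), np.float64(311.9530682491731))
CALL [[0.0006, -0.0002, 0.0106, -0.0], [0.0007, 0.0248, 0.0106, -0.0], [0.0007, 0.0498, 0.0106, -0.0], [0.0007, 0.0748, 0.0106, -0.0], [0.0007, 0.0998, 0.0106, -0.0], [0.0007, 0.1248, 0.0106, -0.0], [0.0007, 0.1498, 0.0106, -0.0]]
```

>>> move_arm:
  moves:
    - [0,0,0.01,0]
    - [0,0.01,0.0105,0]
    - [0,0.035,0.0105,0]
    - [0,0.06,0.0105,0]
    - [0,0.085,0.0105,0]
    - [0,0.11,0.0105,0]
    - [0,0.135,0.0105,0]
    - [0,0.15,0.0105,0]
    - [0,0.15,0.0105,0]
    - [0,0.15,0.0105,0]
    - [0,0.15,0.0105,0]

```text
clock: 47.9
eef_pos: [626.8, 114.5, 277.3]
eef_rot: [-3.141, -0.0, 1.631]
wrist_force: [-0.3, 0.4, -3.4]
finger_gap: 13.5
finger_force: 50.0
```

```bash
python3 - <<'E'
from h import *
np.set_printoptions(precision=2,suppress=True)
s=manip.read_state(); print(s['clock'],s['eef_pos'],s['eef_rot'],s['finger_gap'],s['finger_force'],s['wrist_force'])
plan([(*off(RACK,RY,0,0,237),RY)],step=8)
c=viewer.camera('side'); cv2.imwrite('pics/s8.png',cv2.resize(c['frame'][80:280,60:320],(780,600),interpolation=cv2.INTER_CUBIC))
E
```

```text
47.9 [626.81 114.54 277.3 ] [-3.14 -0.    1.63] 13.479136765416106 49.998738169670105 [-0.31  0.44 -3.39]
CALL [[0.0001, -0.0, 0.0067, -0.0], [0.0002, -0.0001, 0.0134, -0.0], [0.0003, -0.0001, 0.0202, -0.0], [0.0004, -0.0002, 0.0269, -0.0], [0.0005, -0.0002, 0.0336, -0.0], [0.0006, -0.0003, 0.0403, -0.0]]
```

View pics/s8.png

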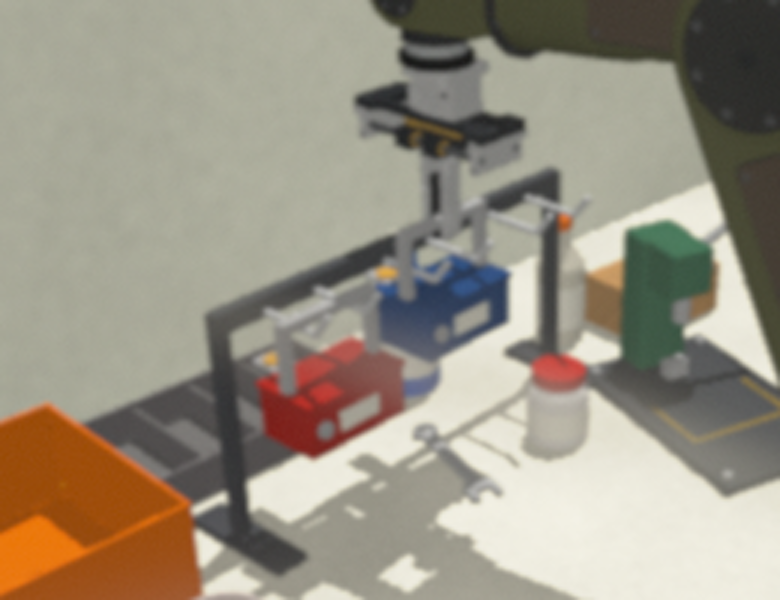

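The blue handle at (445,225) is over the hook-2 prongs, and the red box is still hanging. I lower the blue box.

>>> move_arm:
  moves:
    - [0,0,0.007,0]
    - [0,0,0.014,0]
    - [0,0,0.021,0]
    - [0,0,0.028,0]
    - [0,0,0.034,0]
    - [0,0,0.038,0]
    - [0,0,0.04,0]
    - [0,0,0.041,0]
    - [0,0,0.041,0]
    - [0,0,0.041,0]

```text
clock: 48.95
eef_pos: [627.3, 114.8, 236.5]
eef_rot: [3.141, -0.0, 1.631]
wrist_force: [-0.2, 0.1, -3.5]
finger_gap: 13.6
finger_force: 50.0
```

>>> move_arm:
  moves:
    - [0,0,0.001,0]
    - [0,0,0.001,0]
    - [0,0,0.001,0]

```text
clock: 49.25
eef_pos: [627.3, 114.8, 236.2]
eef_rot: [3.14, -0.0, 1.631]
wrist_force: [-3.2, -0.5, 5.9]
finger_gap: 13.6
finger_force: 50.0
```

Seated. I release and retreat.

>>> move_arm:
  moves:
    - [0,0,0,0]
    - [0,0,0,0]
    - [0,0,0,0]
    - [0,0,0,0]
    - [0,0,0,0]
    - [0,0,0,0]
  jaw: 0.04

```text
clock: 49.85
eef_pos: [627.2, 114.8, 235.2]
eef_rot: [-3.142, -0.0, 1.631]
wrist_force: [-0.3, -0.1, 0.3]
finger_gap: 40.2
finger_force: 0.0
```

>>> move_arm:
  moves:
    - [0,0,-0.01,0]
    - [0,0,-0.025,0]
    - [0,0,-0.045,0]
    - [0,0,-0.075,0]
    - [0,-0.03,-0.08,0]
    - [0,-0.07,-0.08,0]
    - [0,-0.11,-0.08,0]
    - [0,-0.15,-0.08,0]
    - [0,-0.19,-0.08,0]
    - [0,-0.22,-0.08,0]
    - [0,-0.22,-0.08,0]
    - [0,-0.22,-0.08,0]

```text
clock: 51.05
eef_pos: [407.7, 101.6, 316.4]
eef_rot: [3.139, -0.0, 1.631]
wrist_force: [0.6, -0.5, -0.3]
finger_gap: 40.1
finger_force: 0.0
```

```bash
python3 - <<'E'
from h import *
np.set_printoptions(precision=2,suppress=True)
s=manip.read_state(); print(s['clock'],s['eef_pos'],s['finger_gap'],s['wrist_force'])
c=viewer.camera('side'); cv2.imwrite('pics/s9.png',cv2.resize(c['frame'][60:320,50:390],(785,600),interpolation=cv2.INTER_CUBIC))
c=viewer.camera('top'); w=cloud(c); 
d=w[...,:2]-np.array(RACK); t=np.radians(RY); x=d@[np.cos(t),np.sin(t)]; y=d@[-np.sin(t),np.cos(t)]
for n,y0 in(('hook3',160),('hook2',0)):
    b=(abs(x)<45)&(abs(y-y0)<70)&(w[...,2]>255)&(w[...,2]<275)&(x<40)&(x>-25); print(n,b.sum(),np.median(x[b]),(y[b].min()+y[b].max())/2,np.median(w[b][:,2]),np.polyfit(y[b],x[b],1))
m=np.any([mask(c,*r) for r in COL['red']],0)&(w[...,1]<-310); print('grip',m.sum(),np.nanmean(w[m],0))
E
```

```text
51.05 [407.73 101.61 316.37] 40.12472430690651 [ 0.59 -0.46 -0.32]
hook3 204 -1.3423031163746284 161.28180347798002 261.90992075070426 [-0.   -1.32]
hook2 203 -1.4797469140905861 0.7600499136577348 261.5863004504424 [-0.   -1.49]
grip 223 [ 521.63 -351.99  255.09]
```

View pics/s9.png

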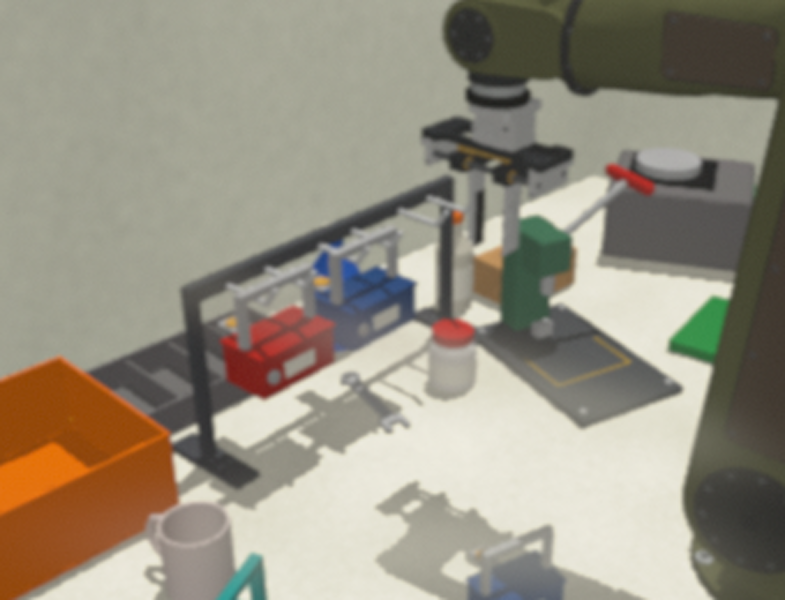

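Both boxes hang level: red at (278,350) on hook 3 and blue at (365,305) on hook 2. The lever is up at (630,180) and the other things are where they were. I hand the job in.

```bash
python3 -c "
from cell import manip
print(manip.sign_off())"
```

```text
the job is handed in; nothing more can be done
None
```

I sealed the red box and then the blue one at the press, hung them freely on hooks 3 and 2, left the lever up, and handed the job in at about 51 s; I saw no yellow box on the counter.

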